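Knock stuck cells out of work torches and put the cell tray away

TASK

Two or three work torches lie on the repair bench, each with a dead cell stuck in its neck (a third cell may already lie loose on the bench). First pull the orange tray by its fin out from under the shelf; then tip each torch mouth-down over the tray and tap its rim smartly on the steel edge beside the tray until the cell drops out into the tray (do not shake it out elsewhere; any loose cell goes into the tray too), and lay every empty torch flat on its side inside the grey bin; when all the cells are in the tray, push it straight in under the shelf until its front wall is level with the shelf's front edge or a little behind it, leaving the other things on the bench where they are.

Things in the scene. Friction and masses are not known exactly. Their poses are not given: they have to be found in the camera images.
- torch_blue: work torch with a square blue body, 140 long x 44 wide x 44 high (mm), 160 g, lying on the bench. Origin under its middle; x along it: closed black lens head at +x, open mouth with steel rim at -x (28 mm square bore, walls 8 mm); z up as it lies. Grip it across its 44 mm width, best about 20 mm from the middle towards the mouth (less twist), with some 40 N. May be absent.
- torch_blue_mouth (a point): centre of the blue torch's open mouth, on its axis, 70 mm from the origin towards -x and 22 mm above the underside. May be absent.
- cell_blue_mid (a point): middle of the blue torch's green cell, 26 mm diameter x 63 long, 90 g, its x along it. Stuck in the neck, its end 5 mm inside the mouth, gripped by two sprung balls: it stays put when the torch is turned over, and slides out when the rim is knocked at 0.3 to 0.4 m/s on the edge with the mouth at least 40 degrees down, a few times. If its torch is absent, it lies loose on the bench.
- torch_red: work torch with a square red body, 140 long x 44 wide x 44 high (mm), 160 g, lying on the bench. Origin under its middle; x along it: closed black lens head at +x, open mouth with steel rim at -x (28 mm square bore, walls 8 mm); z up as it lies. Grip it across its 44 mm width, best about 20 mm from the middle towards the mouth (less twist), with some 40 N. May be absent.
- torch_red_mouth (a point): centre of the red torch's open mouth, on its axis, 70 mm from the origin towards -x and 22 mm above the underside. May be absent.
- cell_red_mid (a point): middle of the red torch's green cell, 26 mm diameter x 63 long, 90 g, its x along it. Stuck in the neck, its end 5 mm inside the mouth, gripped by two sprung balls: it stays put when the torch is turned over, and slides out when the rim is knocked at 0.3 to 0.4 m/s on the edge with the mouth at least 40 degrees down, a few times. If its torch is absent, it lies loose on the bench.
- torch_yellow: work torch with a square yellow body, 140 long x 44 wide x 44 high (mm), 160 g, lying on the bench. Origin under its middle; x along it: closed black lens head at +x, open mouth with steel rim at -x (28 mm square bore, walls 8 mm); z up as it lies. Grip it across its 44 mm width, best about 20 mm from the middle towards the mouth (less twist), with some 40 N. May be absent.
- torch_yellow_mouth (a point): centre of the yellow torch's open mouth, on its axis, 70 mm from the origin towards -x and 22 mm above the underside. May be absent.
- cell_yellow_mid (a point): middle of the yellow torch's green cell, 26 mm diameter x 63 long, 90 g, its x along it. Stuck in the neck, its end 5 mm inside the mouth, gripped by two sprung balls: it stays put when the torch is turned over, and slides out when the rim is knocked at 0.3 to 0.4 m/s on the edge with the mouth at least 40 degrees down, a few times. If its torch is absent, it lies loose on the bench.
- bridge: fixed low grey shelf (overhang) on two side walls, open towards the robot. Origin on the bench under the middle of its front edge; x points into it (away from the robot). Top 95 mm, underside 83 mm above the bench, 250 wide, 170 deep; the passage below is 164 wide and 150 deep to a back stop. Its left (+y) wall, 40 mm thick, runs on 165 mm in front of the shelf, beside the tray.
- edge (a point): middle of the steel tapping edge on top of the bridge's left wall, beside the tray (80 mm in front of the shelf): a strip 165 mm long along the bridge's x, 12 mm wide, its top 95 mm above the bench, 10 mm above the wall it stands on. The tray is on its -y side; this point is 6 mm from that side.
- tray: loose open orange tray 130 (x) x 150 (y) x 60 mm, 5 mm walls and floor, 250 g, starts under the shelf. Origin under its middle; x points to the bridge's passage; a black upright handle fin at -x. Fully under the shelf its front wall is level with the shelf's front edge (origin 65 mm inside the edge) and it meets the back stop at 85 mm; only the fin sticks out.
- tray_handle (a point): grip point on the tray's handle fin: 95 mm from the tray's origin towards -x, 66 mm above the bench. The fin is 12 mm thick (along the tray's y), 50 mm long (along x), its top 79 mm above the bench.
- rack: fixed shallow grey bin with a blue foam floor for emptied torches, 280 (x) x 180 (y) x 22 mm, 5 mm walls and floor. Origin under its middle. Room for three torches side by side, lying along its y.
- driver_a: bystander, leave alone: blue screwdriver 190 mm long; origin at the underside
- driver_b: bystander, leave alone: yellow screwdriver 170 mm long; origin at the underside
- pliers: bystander, leave alone: dark wrench 150 mm long; origin at the underside
- screw_cup: bystander, leave alone: clear cup 70 mm diameter, 50 high; origin at the underside
- bit_case: bystander, leave alone: green bit case 70 x 120 x 26 mm; origin at the underside
- charger: bystander, leave alone: black charger 60 x 80 x 35 mm; origin at the underside

How it is judged:
By the outcome, as a careful person would: the job done as asked, in the order asked, and still so for the second after the job is handed in, with the robot touching nothing.
Of torch_blue, torch_red, torch_yellow only 2 to 3 are there at a start; the rules pass over those that are not, and their reading is None.
At some moment in a run one of tray may be knocked a few centimetres aside while the robot is not near it.
Once in a run the grip may slacken for a moment while it holds something.
It also fails if it takes over 210 s, if anything falls off the work surface, if the arm or the gripper's body presses on something with over 40 N, if the wrist force passes 120 N, or if a joint passes its speed limit or range.

ROBOT

A 6-joint arm with a two-finger parallel gripper is mounted at the origin on the work surface. World frame = base frame: x ahead of the robot, y to its left, z up, the work surface at z = 0. Lengths are in m, angles in rad, forces in N, time in s.
With the tool pointing down it reaches from about 0.35 to 0.85 m from the base axis. Payload 8.1 kg.
Tool frame: the origin (TCP) lies at the very end of the fingers, on their centre line; the grasp point (between the pads) lies 19 mm behind it; z points along the fingers, x is the direction in which the jaws open and shut, and the axes are right-handed (so a half turn about z gives the same grasp; the last joint's range is limited). The gripper opens to 93 mm and grips with 3 to 60 N. Pads are 15 mm wide; open, the fingers measure 128 mm over their backs; the gripper's body (75 mm by 188 mm) begins 65 mm behind the grasp point.
Start: joints at [-1.244, 0.13, 1.488, -0, 1.523, -0.085], TCP at [0.24, -0.55, 0.219] pointing down, gripper open.
Joint ranges: [-2.96, 2.96], [-0.89, 2.26], [0.02, 2.5], [-1.34, 4.48], [0, 2.73], [-2.66, 2.66]. Speed limits (rad/s): [2.39, 2.39, 2.79, 3.14, 3.14, 3.14].

INTERFACE

Orientations are given as a 3x3 rotation matrix whose columns are the frame's x, y, z axes.
In Python, from bench import bot gives the robot as it stands.
- The arm moves only by the tool drive_tool, never from a script. Its argument "commands" is a list of rows, each an object of numbers: "tx", "ty", "tz": the shift along the tool's x, y, z in mm; "wx", "wy", "wz": the turn, a rotation vector about the tool's x, y, z in degrees. In form: [{"tx": .., "ty": .., "tz": .., "wx": .., "wy": .., "wz": ..}, ...]. A call has exactly 8 rows; each row is the pose to reach, as a shift and turn from the pose commanded when the call began, along the tool's axes at that moment; what a row does not reach only later rows make up. A row lasts 1/12 s, in which the tool goes at most 41.7 mm and 7.16 degrees, less where a joint would pass 70% of its speed; a pose out of reach is approached as far as the arm can. A call with a gripper value outside its range is refused whole. "claw" is the finger opening in mm, from 0 to 93, set as the call begins (left out, the last holds). The fingers move at their own pace and stop on an object; "newtons" is the grip in N (left out, the last holds). Time passes only in rows, so rows that repeat a pose let the fingers close, or fill a call up. It gives the time, the measured TCP pose, the force and the opening at its end, in the units of the state.
- bot.get_state(): the state, without advancing time (a new reading comes with each control period).
- bot.get_image(name): name is "scene" or "top" or "wrist"; returns (picture, depth): 384x512x3 uint8, red, green, blue; 384x512 float32, m along the optical axis (not along the pixel's ray), 0 where there is no reading.
- bot.calibration(name): a dict with "intrinsics" (3x3 intrinsics, pixels), "R" (3x3) and "t" (3): a world point X has camera coordinates R X + t. Camera axes: x right, y down, z forward; pixel columns grow to the right and rows downward; lengths in m; the calibration is good to about 2 mm. A picture is of the moment at which its call begins: read the wrist's pose just before it. calibration takes no time and is no camera call; for the wrist camera it gives the pose at the moment of the call.
- bot.close_job(): hands the job in, once; it reports no verdict.
Trained networks look in the newest picture that a camera, given by its name, has taken for a name from the list of things; names that differ only in an ending like _2 or _b are one class to them, and where a whole thing is asked for, a point or a joint stands for the part that bears it (a point fixed in the world has none). Each returns a list of dicts, best first, with "score" (0 to 1); they miss things now and then, are a little off and sometimes report something else, mostly with a low value. They report only what shows in the picture. A call takes as long as a camera call.
- bot.search_frame(camera, query): "bbox" ([left, top, right, bottom] in pixels, round what is visible of it).
The state is a dict: "time_s": time; "joint_pos": joint angles; "dq": joint speeds; "effort": joint torques, N m; "ee_pos": TCP position; "ee_rot": TCP orientation; "wrist_force": force on the tool from outside, world axes, zero at the start; "torque": the same for the moment, N m; "gripper_width": finger opening in m.
Only numpy, scipy, OpenCV 4.12 (cv2) and the standard library are available. Lean on these libraries where they do the work, as an engineer would, in place of code of your own. Each camera call takes 0.05 s, during which the arm holds its last target. There are 200 camera calls.

## Working session

There is one attempt and no reset: what is moved stays moved. The work goes in short steps, Python scripts to look and compute and a tool call to move; the robot and the scene stay as the last step left them, time stands still between calls to the robot, and variables do not carry over. Pictures are saved under pics/ and viewed, about 12 in all and at most 16, crops included, and the job is handed in when it is done.

Besides the shell and the picture viewer there is one more tool, called as a command line: name --argument value ..., lists and objects as JSON in quotes. drive_tool: Moves the arm, as the interface text tells. Its arguments: {"type":"object","properties":{"commands":{"type":"array","items":{"type":"object","properties":{"tx":{"type":"number"},"ty":{"type":"number"},"tz":{"type":"number"},"wx":{"type":"number"},"wy":{"type":"number"},"wz":{"type":"number"}}}},"claw":{"type":"number"},"newtons":{"type":"number"}},"required":["commands"]}

```bash
ls; mkdir -p pics; cat > h.py <<'E'
import numpy as np, cv2
from bench import bot
def snap(n,f=None):
    im,d=bot.get_image(n); c=bot.calibration(n)
    if f: cv2.imwrite('pics/'+f,cv2.cvtColor(im,cv2.COLOR_RGB2BGR))
    return im,d,c
def cloud(d,c):
    K=np.array(c['intrinsics']);R=np.array(c['R']);t=np.array(c['t'])
    v,u=np.mgrid[:d.shape[0],:d.shape[1]]
    P=np.stack([(u-K[0,2])/K[0,0]*d,(v-K[1,2])/K[1,1]*d,d],-1)
    W=(P-t)@R
    W[d<=0]=np.nan
    return W
def st():
    s=bot.get_state(); print('t',round(s['time_s'],2),'p',np.round(s['ee_pos'],4),'F',np.round(s['wrist_force'],1),'w',round(s['gripper_width'],4)); print(np.round(s['ee_rot'],3).tolist(), np.round(s['joint_pos'],2)); return s
E
python3 - <<'E'
from h import *
st()
for n in('top','scene'):
    im,d,c=snap(n,n+'0.png'); W=cloud(d,c); np.save(n+'0.npy',W)
    print(n,np.round(c['t'],3),np.round(c['R'],2).tolist(),c['intrinsics'][0][0])
    for q in('torch_blue','torch_red','torch_yellow','cell_blue_mid','bridge','tray','tray_handle','rack','bit_case','charger','screw_cup'):
        for r in bot.search_frame(n,q)[:2]:
            b=r['bbox'];u,v=int((b[0]+b[2])/2),int((b[1]+b[3])/2)
            print(q,round(r['score'],2),np.round(b),np.round(W[min(v,383),min(u,511)],3))
E
```

```text
pics
t 0.0 p [ 0.24   -0.5493  0.2176] F [-0.3 -0.2  0.2] w 0.093
[[0.4, -0.916, -0.001], [-0.916, -0.4, 0.002], [-0.002, -0.0, -1.0]] [-1.24  0.13  1.49 -0.    1.52 -0.09]
top [0.    0.573 1.119] [[0.0, -1.0, -0.01], [-0.98, -0.0, -0.18], [0.18, 0.01, -0.98]] 401.8828464655649
torch_blue 0.81 [148. 197. 197. 217.] [0.524 0.262 0.042]
torch_red 0.71 [131. 166. 180. 191.] [0.608 0.317 0.042]
torch_yellow 0.63 [126. 232. 178. 253.] [0.42  0.317 0.047]
torch_yellow 0.18 [214. 110. 307. 232.] [0.629 0.005 0.06 ]
bridge 0.91 [211. 104. 307. 232.] [0.648 0.009 0.004]
tray 0.7 [240. 165. 290. 189.] [ 0.603 -0.006  0.08 ]
tray_handle 0.84 [240. 165. 290. 195.] [ 0.598 -0.006  0.078]
tray_handle 0.65 [184. 129. 196. 168.] [0.705 0.222 0.025]
rack 0.64 [326. 154. 394. 251.] [ 0.544 -0.296  0.003]
rack 0.23 [182. 111. 196. 167.] [0.738 0.227 0.023]
bit_case 0.81 [406. 155. 436. 197.] [ 0.619 -0.476  0.025]
charger 0.92 [ 91. 162. 119. 184.] [0.627 0.472 0.036]
screw_cup 0.62 [142. 122. 170. 142.] [0.766 0.332 0.005]
scene [-0.475 -0.255  1.546] [[0.81, 0.58, 0.01], [0.5, -0.69, -0.52], [-0.29, 0.43, -0.85]] 381.2019411691193
torch_blue 0.68 [263. 131. 295. 159.] [0.532 0.255 0.039]
torch_red 0.95 [287. 131. 324. 163.] [0.622 0.305 0.044]
torch_yellow 0.92 [248. 109. 279. 143.] [0.436 0.29  0.046]
bridge 0.65 [234. 155. 324. 256.] [0.696 0.005 0.093]
bridge 0.23 [320. 112. 343. 137.] [0.646 0.465 0.038]
tray 0.58 [247. 192. 258. 208.] [ 0.599 -0.011  0.05 ]
rack 0.68 [140. 214. 238. 305.] [ 0.544 -0.296  0.005]
bit_case 0.75 [146. 296. 191. 340.] [ 0.625 -0.476  0.034]
bit_case 0.23 [265. 128. 296. 160.] [0.536 0.262 0.042]
charger 0.62 [319. 112. 342. 136.] [0.639 0.472 0.033]
screw_cup 0.69 [328. 150. 346. 175.] [0.75  0.341 0.004]
```

```bash
python3 - <<'E'
import cv2
im=cv2.imread('pics/top0.png')[90:280,80:450]
cv2.imwrite('pics/top0c.png',cv2.resize(im,None,fx=2.15,fy=2.15,interpolation=cv2.INTER_CUBIC))
E
```

```text
(no output)
```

View pics/top0c.png

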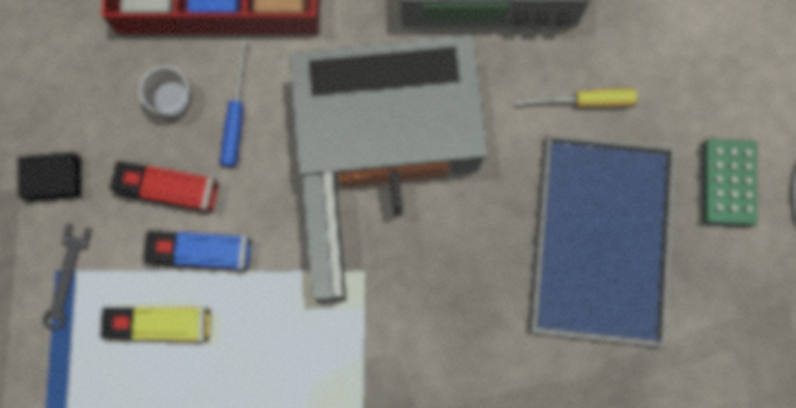

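The picture shows red, blue and yellow torches at left (crop (165,187), (198,250), (157,324)) with their mouths to the right (-y). The bridge is at (390,110) with the fin at (395,190), the edge strip at (333,235), and the bin at (605,240). All three torches are present, so there is no loose cell. Next I'll fit the poses.

```bash
cat >> h.py <<'E'
def rect(P):
    (cx,cy),(w,h),a=cv2.minAreaRect((P[:,:2]*1000).astype(np.float32))
    if w<h: w,h,a=h,w,a+90
    return np.round([cx,cy,w,h,(a+90)%180-90],1)   # long axis angle deg
def blob(im,W,lo,hi,zr,box):
    hsv=cv2.cvtColor(im,cv2.COLOR_RGB2HSV)
    m=np.all((hsv>=lo)&(hsv<=hi),-1)&(W[...,2]>zr[0])&(W[...,2]<zr[1])&(W[...,0]>box[0])&(W[...,0]<box[1])&(W[...,1]>box[2])&(W[...,1]<box[3])
    m=cv2.morphologyEx(m.astype(np.uint8),cv2.MORPH_OPEN,np.ones((2,2)))
    n,l,s,_=cv2.connectedComponentsWithStats(m)
    if n<2: return np.zeros((0,3))
    return W[l==1+np.argmax(s[1:,4])]
E
python3 - <<'E'
from h import *
A=(0,0,0);B=(180,255,255)
for n in('top','scene'):
    im=cv2.cvtColor(cv2.imread(f'pics/{n}0.png'),cv2.COLOR_BGR2RGB);W=np.load(n+'0.npy')
    print(n)
    for k,bx in dict(yellow=(.36,.47,.2,.42),blue=(.48,.57,.17,.38),red=(.57,.67,.2,.41)).items():
        P=blob(im,W,A,B,(.03,.06),bx); print(k,len(P),rect(P),'z',np.round(np.median(P[:,2]),4))
    P=blob(im,W,A,B,(.088,.11),(.6,.85,-.2,.2)); print('shelf top',len(P),rect(P),np.median(P[:,2]))
    P=blob(im,W,A,B,(.089,.11),(.35,.62,.05,.2)); print('edge',len(P),rect(P),np.median(P[:,2]))
    P=blob(im,W,A,B,(.078,.092),(.35,.61,.05,.2)); print('wall',len(P),rect(P))
    P=blob(im,W,A,B,(.066,.084),(.5,.62,-.05,.05)); print('fin',len(P),rect(P) if len(P) else '')
    P=blob(im,W,A,B,(.012,.035),(.35,.75,-.45,-.15)); print('rackwall',len(P),rect(P))
    P=blob(im,W,(95,80,30),(125,255,200),(-.01,.02),(.35,.75,-.45,-.15)); print('rackfloor',len(P),rect(P))
E
```

```text
top
yellow 758 [418.5 322.2 151.8  27.4 -80.9] z nan
blue 729 [524.9 269.3 143.2  44.6  86.6] z nan
red 704 [618.  322.  149.   42.4  77.6] z nan
shelf top 4951 [714.8 -13.1 264.  192.2 -78. ] nan
edge 244 [539.5  74.  165.3   9.7   5.6] nan
wall 526 [531.1  92.2 152.5  27.1   7. ]
fin 65 [603.3 -10.6  50.   14.4   6.1]
rackwall 388 [ 543.6 -302.1  281.8  188.8   -5.8]
rackfloor 4495 [ 543.8 -299.5  265.9  149.2   -9.1]
scene
yellow 337 [427.9 337.4 175.2  43.2  89.4] z nan
blue 363 [529.3 284.7 172.   39.7  86.2] z 0.0424
red 375 [622.1 333.6 172.1  41.1  78.5] z 0.0428
shelf top 3463 [708.9  33.6 304.3 187.  -80.2] nan
edge 160 [543.5  77.1 160.2  15.6   5.4] 0.09450606518140899
wall 206 [538.1  95.  155.6  26.5   8.9]
fin 51 [604.   -5.8  41.3  11.9   4. ]
rackwall 200 [ 427.4 -266.1  194.6   86.5   60.7]
rackfloor 3726 [ 552.1 -294.   264.   156.3   -7.6]
```

drive_tool --commands '[{"tx":-22,"ty":-34},{"tx":-44,"ty":-68},{"tx":-66,"ty":-102},{"tx":-88,"ty":-136},{"tx":-110,"ty":-170},{"tx":-132,"ty":-204},{"tx":-154,"ty":-238},{"tx":-176,"ty":-272}]' --claw 50

```text
invalid input
```

drive_tool --commands '[{"tx":-22,"ty":-34,"wz":3},{"tx":-44,"ty":-68,"wz":6},{"tx":-66,"ty":-102,"wz":9},{"tx":-88,"ty":-136,"wz":12},{"tx":-110,"ty":-170,"wz":15},{"tx":-132,"ty":-204,"wz":18},{"tx":-154,"ty":-238,"wz":18},{"tx":-176,"ty":-272,"wz":18}]'

```text
invalid input
```

```bash
sed -i 's/^    n,l,s,_=/    m\&=(~np.isnan(W[...,2])).astype(np.uint8);n,l,s,_=/' h.py; cat >> h.py <<'E'
from scipy.spatial.transform import Rotation as Ro
def plan(pos,yaw,tilt=0.,s=None):
    """pos m, yaw deg = world angle of tool x; tilt deg about world-ish jaw axis (tool x)."""
    s=s or bot.get_state();R=np.array(s['ee_rot'])
    T=target(yaw,tilt)
    d=R.T@(np.array(pos)-s['ee_pos'])*1000
    print('shift',np.round(d,1),'turn',np.round(Ro.from_matrix(R.T@T).as_rotvec(degrees=True),1),'dist',round(np.linalg.norm(d)))
def target(yaw,tilt=0.):
    y=np.radians(yaw);x=np.array([np.cos(y),np.sin(y),0]);z=np.array([0,0,-1.])
    return np.column_stack([x,np.cross(z,x),z])@Ro.from_euler('x',tilt,degrees=True).as_matrix()
E
python3 - <<'E'
from h import *
st()
im,d,c=snap('wrist','w1.png');W=cloud(d,c);np.save('w1.npy',W)
print(c['t'],np.round(c['R'],2).tolist())
A=(0,0,0);B=(180,255,255)
for nm,zr in dict(fin=(.07,.084),).items():
    P=blob(im,W,A,B,zr,(.5,.65,-.06,.06)); print(nm,len(P),rect(P) if len(P) else '')
P=blob(im,W,A,B,(.089,.11),(.35,.61,.05,.2)); print('edge',len(P),rect(P) if len(P) else '')
P=blob(im,W,A,B,(.089,.11),(.6,.8,-.1,.07));print('shelf',P[:,0].min() if len(P) else '')
E
```

```text
t 1.2 p [ 0.2402 -0.5499  0.2186] F [0.6 0.3 1.3] w 0.0928
[[0.4, -0.916, 0.0], [-0.916, -0.4, -0.0], [0.0, -0.0, -1.0]] [-1.24  0.13  1.49  0.    1.52 -0.09]
[-0.59950044 -0.03319607  0.39247194] [[0.4, -0.92, -0.0], [-0.88, -0.38, 0.28], [-0.26, -0.11, -0.96]]
fin 0 
edge 0 
shelf
```

drive_tool --commands '[{"tx":-22,"ty":-34,"tz":0,"wx":0,"wy":0,"wz":0},{"tx":-44,"ty":-68,"tz":0,"wx":0,"wy":0,"wz":0},{"tx":-66,"ty":-102,"tz":0,"wx":0,"wy":0,"wz":0},{"tx":-88,"ty":-136,"tz":0,"wx":0,"wy":0,"wz":0},{"tx":-110,"ty":-170,"tz":0,"wx":0,"wy":0,"wz":0},{"tx":-132,"ty":-204,"tz":0,"wx":0,"wy":0,"wz":0},{"tx":-154,"ty":-238,"tz":0,"wx":0,"wy":0,"wz":0},{"tx":-176,"ty":-272,"tz":0,"wx":0,"wy":0,"wz":0}]' --claw 50 --newtons 40

```text
time_s: 1.92
ee_pos: [0.4197, -0.278, 0.2189]
ee_rot: [[0.4, -0.917, 0.001], [-0.917, -0.4, -0.0], [0.001, -0.0, -1.0]]
wrist_force: [1.1, -0.0, 0.3]
gripper_width: 0.0503
```

drive_tool --commands '[{"tx":-22,"ty":-34,"tz":0,"wx":0,"wy":0,"wz":3},{"tx":-44,"ty":-68,"tz":0,"wx":0,"wy":0,"wz":6},{"tx":-66,"ty":-102,"tz":0,"wx":0,"wy":0,"wz":9},{"tx":-88,"ty":-136,"tz":0,"wx":0,"wy":0,"wz":12},{"tx":-110,"ty":-170,"tz":0,"wx":0,"wy":0,"wz":15},{"tx":-132,"ty":-204,"tz":0,"wx":0,"wy":0,"wz":18},{"tx":-154,"ty":-238,"tz":0,"wx":0,"wy":0,"wz":18},{"tx":-176,"ty":-272,"tz":0,"wx":0,"wy":0,"wz":18}]'

```text
time_s: 2.58
ee_pos: [0.5986, -0.0075, 0.2188]
ee_rot: [[0.097, -0.995, 0.0], [-0.995, -0.097, -0.0], [0.0, -0.0, -1.0]]
wrist_force: [0.5, -1.0, -0.1]
gripper_width: 0.0499
```

```bash
python3 - <<'E'
from h import *
st()
im,d,c=snap('wrist','w1.png');W=cloud(d,c);np.save('w1.npy',W)
A=(0,0,0);B=(180,255,255)
for nm,zr in dict(fin=(.07,.084),).items():
    P=blob(im,W,A,B,zr,(.5,.65,-.06,.06)); print(nm,len(P),rect(P) if len(P) else '')
P=blob(im,W,A,B,(.089,.11),(.35,.61,.05,.2)); print('edge',len(P),rect(P) if len(P) else '')
P=blob(im,W,A,B,(.089,.11),(.6,.8,-.1,.07));print('shelf',P[:,0].min() if len(P) else '')
E
```

```text
t 2.58 p [ 0.5986 -0.0075  0.2188] F [ 0.5 -1.  -0.1] w 0.0499
[[0.097, -0.995, 0.0], [-0.995, -0.097, -0.0], [0.0, -0.0, -1.0]] [-0.1   0.13  1.49 -0.    1.52  1.38]
fin 631 [591.3   1.6  75.1  12.4   6.2]
edge 1388 [560.7  64.3 102.1  58.1   5.7]
shelf 0.6082994828819934
```

View pics/w1.png

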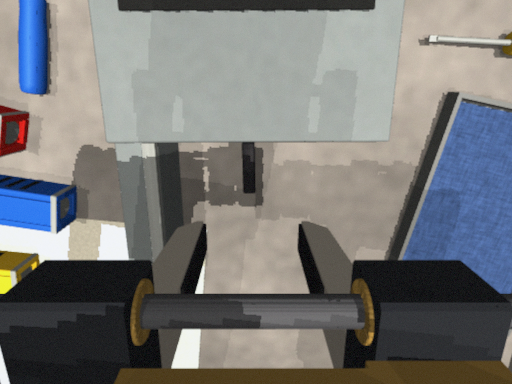

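The wrist view shows the fin at (249,167), the shelf front at row 140, the edge strip at (150,190), and the fingers low in the frame. I'll refine the fin and edge from here.

```bash
python3 - <<'E'
from h import *
W=np.load('w1.npy');im=cv2.imread('pics/w1.png')
f=np.zeros(W.shape[:2],bool);f[145:192,241:257]=1
f&=(im.max(-1)<60)&(W[...,2]>.065)&(W[...,2]<.09)
print('fin',rect(W[f]),np.median(W[f],0),f.sum())
for v in (150,165,180,200,215): print(v,[tuple(np.round(W[v,u]*1000).astype(int)) for u in (125,140,146,152,158,166,180,249)])
for u in (120,180,300,380): 
    print('shelf',u,[tuple(np.round(W[v,u]*1000).astype(int)) for v in (130,136,139,142,145)])
E
```

```text
fin [605.2   3.9  45.5  11.3   6. ] [0.60424767 0.00397015 0.07907802] 527
150 [(np.int64(613), np.int64(118), np.int64(85)), (np.int64(614), np.int64(104), np.int64(85)), (np.int64(617), np.int64(95), np.int64(96)), (np.int64(617), np.int64(90), np.int64(97)), (np.int64(616), np.int64(88), np.int64(85)), (np.int64(610), np.int64(88), np.int64(56)), (np.int64(600), np.int64(85), np.int64(0)), (np.int64(623), np.int64(5), np.int64(79))]
165 [(np.int64(598), np.int64(118), np.int64(85)), (np.int64(600), np.int64(104), np.int64(85)), (np.int64(603), np.int64(95), np.int64(95)), (np.int64(604), np.int64(90), np.int64(95)), (np.int64(602), np.int64(86), np.int64(89)), (np.int64(596), np.int64(86), np.int64(60)), (np.int64(582), np.int64(84), np.int64(0)), (np.int64(609), np.int64(3), np.int64(79))]
180 [(np.int64(584), np.int64(118), np.int64(85)), (np.int64(585), np.int64(104), np.int64(85)), (np.int64(589), np.int64(95), np.int64(96)), (np.int64(589), np.int64(90), np.int64(95)), (np.int64(589), np.int64(85), np.int64(93)), (np.int64(581), np.int64(85), np.int64(65)), (np.int64(564), np
[... 1062 characters left out ...]
64(637), np.int64(66), np.int64(95)), (np.int64(632), np.int64(66), np.int64(96)), (np.int64(629), np.int64(66), np.int64(95)), (np.int64(627), np.int64(66), np.int64(96)), (np.int64(606), np.int64(85), np.int64(1))]
shelf 300 [(np.int64(648), np.int64(-37), np.int64(96)), (np.int64(643), np.int64(-38), np.int64(95)), (np.int64(640), np.int64(-39), np.int64(95)), (np.int64(624), np.int64(-54), np.int64(0)), (np.int64(620), np.int64(-54), np.int64(0))]
shelf 380 [(np.int64(655), np.int64(-107), np.int64(93)), (np.int64(650), np.int64(-107), np.int64(96)), (np.int64(647), np.int64(-108), np.int64(95)), (np.int64(633), np.int64(-147), np.int64(-1)), (np.int64(630), np.int64(-147), np.int64(0))]
```

```bash
python3 - <<'E'
from h import *
W=np.load('w1.npy')
for v in (230,250): 
    for nm,us in (('L',range(170,212)),('R',range(292,340))):
        p=np.array([W[v,u] for u in us]); p=p[p[:,2]>.15]; print(v,nm,np.round(p.min(0),3),np.round(p.max(0),3))
im,d,c=snap('top','t1.png');W2=cloud(d,c);np.save('t1.npy',W2)
print({k:np.round(np.array(v),4).tolist() for k,v in c.items()})
m=(W2[...,2]>.3)&(W2[...,2]<.4);print('hand',np.round(np.nanmin(W2[m],0),3),np.round(np.nanmax(W2[m],0),3))
# compare color patch: rack corner etc
print({k:np.round(np.array(v),4).tolist() for k,v in bot.calibration('wrist').items()})
for n,w,i in(('top',W2,im),('wrist',W,cv2.imread('pics/w1.png')[...,::-1])):
    hsv=cv2.cvtColor(np.ascontiguousarray(i),cv2.COLOR_RGB2HSV)
    m=(hsv[...,0]>95)&(hsv[...,0]<125)&(hsv[...,1]>80)&(w[...,2]<.02)&(w[...,1]<-.1)&(w[...,1]>-.5)
    for X in(.58,.6,.62): 
        q=w[m&(abs(w[...,0]-X)<.004)]; print(n,X,q[:,1].max().round(4),np.median(q[:,2]).round(4))
    P=w[(w[...,2]>.09)&(w[...,2]<.1)&(w[...,0]>.57)&(w[...,0]<.6)&(w[...,1]>.04)]
    print('edge y',P[:,1].min(),P[:,1].max())
E
```

```text
230 L [0.603 0.025 0.22 ] [0.608 0.039 0.232]
230 R [ 0.608 -0.038  0.22 ] [ 0.614 -0.025  0.232]
250 L [0.591 0.024 0.22 ] [0.608 0.036 0.253]
250 R [ 0.596 -0.038  0.22 ] [ 0.614 -0.025  0.253]
{'intrinsics': [[401.8828, 0.0, 261.0623], [0.0, 401.8828, 189.0878], [0.0, 0.0, 1.0]], 'R': [[0.0039, -1.0, -0.0087], [-0.9835, -0.0022, -0.1811], [0.1811, 0.0093, -0.9834]], 't': [0.0003, 0.5735, 1.1189]}
hand [ 0.558 -0.1    0.308] [0.64  0.07  0.399]
{'intrinsics': [[331.6947, 0.0, 251.9295], [0.0, 331.6947, 184.1075], [0.0, 0.0, 1.0]], 'R': [[0.1028, -0.9947, -0.0021], [-0.9538, -0.0992, 0.2835], [-0.2822, -0.0271, -0.959]], 't': [-0.0649, 0.5385, 0.5606]}
top 0.58 -0.2216 0.0052
top 0.6 -0.2217 0.0055
top 0.62 -0.2256 0.0055
edge y 0.07500382655753056 0.575922614841701
wrist 0.58 -0.2129 0.0048
wrist 0.6 -0.215 0.0049
wrist 0.62 -0.2171 0.0048
edge y 0.08340992210831166 0.09838329483663347
```

```bash
cat >> h.py <<'E'
def poly(P,ax,lo,hi):pass
E
python3 - <<'E'
from h import *
A=(0,0,0);B=(180,255,255)
im=cv2.cvtColor(cv2.imread('pics/top0.png'),cv2.COLOR_BGR2RGB);W=np.load('top0.npy');Ww=np.load('w1.npy')
for k,bx in dict(yellow=(.36,.47,.2,.42),blue=(.48,.57,.17,.38),red=(.57,.67,.2,.41)).items():
    m=(W[...,2]>.035)&(W[...,2]<.055)&(W[...,0]>bx[0])&(W[...,0]<bx[1])&(W[...,1]>bx[2])&(W[...,1]<bx[3]); P=W[m]; print(k,m.sum(),rect(P),'mean',np.round(P.mean(0),4))
for n,w in(('top',W),('wrist',Ww)):
    m=(w[...,2]>.0915)&(w[...,2]<.1)&(w[...,1]>-.1)&(w[...,1]<.07)&(w[...,0]>.6)&(w[...,0]<.8)
    for Y in(-.08,-.05,0,.03): print(n,'shelf front',Y,w[m&(abs(w[...,1]-Y)<.006)][:,0].min().round(4))
    m=(w[...,2]>.091)&(w[...,2]<.1)&(w[...,1]>.05)&(w[...,1]<.12)
    for X in(.5,.55,.58,.6): 
        q=w[m&(abs(w[...,0]-X)<.006)]; print('edge',X,q[:,1].min().round(4) if len(q) else '',q[:,1].max().round(4) if len(q) else '')
    m=(w[...,2]>.07)&(w[...,2]<.084)&(w[...,1]>-.03)&(w[...,1]<.02)&(w[...,0]>.57)&(w[...,0]<.625)
    print('fin',rect(w[m]),w[m].mean(0).round(4))
w=W;m=(w[...,2]>.013)&(w[...,2]<.03)&(w[...,0]>.36)&(w[...,0]<.72)&(w[...,1]>-.42)&(w[...,1]<-.18);print('rack',rect(w[m]))
E
```

```text
yellow 750 [424.3 319.2 140.   43.3 -89.9] mean [0.4246 0.3173 0.0424]
blue 713 [525.5 267.5 140.6  44.7  86.1] mean [0.5248 0.2661 0.0426]
red 689 [615.4 317.6 139.9  44.3  79.6] mean [0.6147 0.3163 0.0428]
top shelf front -0.08 0.6381
top shelf front -0.05 0.6347
top shelf front 0 0.6296
top shelf front 0.03 0.6265
edge 0.5 0.0652 0.0769
edge 0.55 0.0717 0.0803
edge 0.58 0.0749 0.0836
edge 0.6 0.0753 0.087
fin [601.5  -7.2  47.1  11.8   6.4] [ 0.6001 -0.0073  0.0778]
wrist shelf front -0.08 0.6421
wrist shelf front -0.05 0.6388
wrist shelf front 0 0.6328
wrist shelf front 0.03 0.6297
edge 0.5  
edge 0.55 0.0806 0.093
edge 0.58 0.0838 0.0961
edge 0.6 0.0857 0.0984
fin [602.6   3.8  44.8  11.6   5.9] [0.6032 0.0037 0.079 ]
rack [ 545.4 -296.2  281.6  181.7   -6.1]
```

drive_tool --commands '[{"tx":-1,"ty":-1,"tz":30,"wx":0,"wy":0,"wz":0},{"tx":-1,"ty":-1,"tz":60,"wx":0,"wy":0,"wz":0},{"tx":-1,"ty":-1,"tz":90,"wx":0,"wy":0,"wz":0},{"tx":-1,"ty":-1,"tz":120,"wx":0,"wy":0,"wz":0},{"tx":-1,"ty":-1,"tz":145,"wx":0,"wy":0,"wz":0},{"tx":-1,"ty":-1,"tz":160,"wx":0,"wy":0,"wz":0},{"tx":-1,"ty":-1,"tz":172,"wx":0,"wy":0,"wz":0},{"tx":-1,"ty":-1,"tz":172,"wx":0,"wy":0,"wz":0}]'

```text
time_s: 3.35
ee_pos: [0.5964, -0.0087, 0.0436]
ee_rot: [[0.097, -0.995, -0.005], [-0.995, -0.097, 0.0], [-0.001, 0.005, -1.0]]
wrist_force: [-0.7, 0.4, 0.1]
gripper_width: 0.0497
```

drive_tool --commands '[{"tx":0,"ty":0,"tz":0,"wx":0,"wy":0,"wz":0},{"tx":0,"ty":0,"tz":0,"wx":0,"wy":0,"wz":0},{"tx":0,"ty":0,"tz":0,"wx":0,"wy":0,"wz":0},{"tx":0,"ty":0,"tz":0,"wx":0,"wy":0,"wz":0},{"tx":0,"ty":0,"tz":0,"wx":0,"wy":0,"wz":0},{"tx":0,"ty":0,"tz":0,"wx":0,"wy":0,"wz":0},{"tx":0,"ty":0,"tz":0,"wx":0,"wy":0,"wz":0},{"tx":0,"ty":0,"tz":0,"wx":0,"wy":0,"wz":0}]' --claw 0 --newtons 25

```text
time_s: 4.02
ee_pos: [0.5992, -0.0082, 0.0473]
ee_rot: [[0.098, -0.995, 0.001], [-0.995, -0.098, 0.0], [-0.0, -0.001, -1.0]]
wrist_force: [-0.8, 2.0, 4.4]
gripper_width: 0.0121
```

drive_tool --commands '[{"tx":0,"ty":12,"tz":0,"wx":0,"wy":0,"wz":0},{"tx":0,"ty":30,"tz":0,"wx":0,"wy":0,"wz":0},{"tx":0,"ty":50,"tz":0,"wx":0,"wy":0,"wz":0},{"tx":0,"ty":72,"tz":0,"wx":0,"wy":0,"wz":0},{"tx":0,"ty":94,"tz":0,"wx":0,"wy":0,"wz":0},{"tx":0,"ty":116,"tz":0,"wx":0,"wy":0,"wz":0},{"tx":0,"ty":134,"tz":0,"wx":0,"wy":0,"wz":0},{"tx":0,"ty":145,"tz":0,"wx":0,"wy":0,"wz":0}]'

```text
time_s: 4.68
ee_pos: [0.4539, -0.0228, 0.0471]
ee_rot: [[0.097, -0.995, 0.002], [-0.995, -0.097, -0.0], [0.0, -0.002, -1.0]]
wrist_force: [0.5, -0.2, 0.5]
gripper_width: 0.0119
```

drive_tool --commands '[{"tx":0,"ty":0,"tz":0,"wx":0,"wy":0,"wz":0},{"tx":0,"ty":0,"tz":0,"wx":0,"wy":0,"wz":0},{"tx":0,"ty":0,"tz":0,"wx":0,"wy":0,"wz":0},{"tx":0,"ty":0,"tz":0,"wx":0,"wy":0,"wz":0},{"tx":0,"ty":0,"tz":-10,"wx":0,"wy":0,"wz":0},{"tx":0,"ty":0,"tz":-50,"wx":0,"wy":0,"wz":0},{"tx":0,"ty":0,"tz":-90,"wx":0,"wy":0,"wz":0},{"tx":0,"ty":0,"tz":-130,"wx":0,"wy":0,"wz":0}]' --claw 45

```text
time_s: 5.35
ee_pos: [0.4538, -0.0224, 0.1783]
ee_rot: [[0.098, -0.995, -0.002], [-0.995, -0.098, 0.0], [-0.0, 0.002, -1.0]]
wrist_force: [1.6, -1.1, -0.1]
gripper_width: 0.0451
```

```bash
cat >> h.py <<'E'
def geo():
    "bridge/edge frame: returns edge point, unit x, unit y(bridge)"
    a=np.radians(6.0);ex=np.array([np.cos(a),np.sin(a)]);ey=np.array([-ex[1],ex[0]])
    return ex,ey
BO=np.array([.6302,-.0065])  # bridge origin est
def tray(f=None):
    im,d,c=snap('top',f);W=cloud(d,c);ex,ey=geo()
    hsv=cv2.cvtColor(im,cv2.COLOR_RGB2HSV)
    m=(hsv[...,0]<16)&(hsv[...,1]>120)&(abs(W[...,1])<.15)&(W[...,0]>.3)&(W[...,0]<.75)&(W[...,2]>.045)&(W[...,2]<.072)
    P=W[m];r=rect(P) if len(P)>20 else None
    q=None if r is None else (r[:2]/1000-BO); 
    print('tray rim',m.sum(),r,'in bridge frame',None if q is None else np.round([q@ex*1000,q@ey*1000],1))
    return im,W
E
python3 - <<'E'
from h import *
st(); im,W=tray('t2.png')
plan([.4245,.297,.16],0.0) 
E
```

```text
t 5.35 p [ 0.4538 -0.0224  0.1783] F [ 1.6 -1.1 -0.1] w 0.0451
[[0.098, -0.995, -0.002], [-0.995, -0.098, 0.0], [-0.0, 0.002, -1.0]] [-0.16 -0.25  1.93 -0.    1.47  1.31]
tray rim 5 None in bridge frame None
shift [-322.     2.9   27.1] turn [ -0.4  -0.6 -84.4] dist 323
```

drive_tool --commands '[{"tx":-40,"ty":3,"tz":0,"wx":0,"wy":0,"wz":-7},{"tx":-80,"ty":3,"tz":0,"wx":0,"wy":0,"wz":-14},{"tx":-121,"ty":3,"tz":0,"wx":0,"wy":0,"wz":-21},{"tx":-162,"ty":3,"tz":0,"wx":0,"wy":0,"wz":-28},{"tx":-202,"ty":3,"tz":0,"wx":0,"wy":0,"wz":-35},{"tx":-242,"ty":3,"tz":0,"wx":0,"wy":0,"wz":-42},{"tx":-282,"ty":3,"tz":0,"wx":0,"wy":0,"wz":-49},{"tx":-322,"ty":3,"tz":0,"wx":0,"wy":0,"wz":-56}]' --claw 72 --newtons 40

```text
time_s: 6.07
ee_pos: [0.4197, 0.3, 0.1772]
ee_rot: [[0.883, -0.47, 0.001], [-0.47, -0.883, 0.0], [0.0, -0.001, -1.0]]
wrist_force: [-0.7, -0.6, -0.7]
gripper_width: 0.072
```

drive_tool --commands '[{"tx":0,"ty":0,"tz":10,"wx":0,"wy":0,"wz":-7},{"tx":0,"ty":0,"tz":20,"wx":0,"wy":0,"wz":-14},{"tx":0,"ty":0,"tz":30,"wx":0,"wy":0,"wz":-21},{"tx":0,"ty":0,"tz":40,"wx":0,"wy":0,"wz":-28},{"tx":0,"ty":0,"tz":60,"wx":0,"wy":0,"wz":-28},{"tx":0,"ty":0,"tz":80,"wx":0,"wy":0,"wz":-28},{"tx":0,"ty":0,"tz":80,"wx":0,"wy":0,"wz":-28},{"tx":0,"ty":0,"tz":80,"wx":0,"wy":0,"wz":-28}]'

```text
time_s: 6.73
ee_pos: [0.4192, 0.2973, 0.0959]
ee_rot: [[1.0, -0.007, -0.002], [-0.007, -1.0, -0.001], [-0.002, 0.001, -1.0]]
wrist_force: [0.1, 0.5, -0.4]
gripper_width: 0.0722
```

```bash
python3 - <<'E'
from h import *
st(); plan([.4245,.298,.006],0.0) ; im,W=tray('t2.png')
print(c.shape if 0 else '')
ex,ey=geo()
m=(W[...,2]>.04)&(W[...,2]<.083);q=(W[...,:2]-BO);a=q@ex;b=q@ey
m&=(a>-.16)&(a<-.002)&(abs(b)<.083);print(m.sum(),'a',a[m].min(),a[m].max(),'b',b[m].min(),b[m].max())
hsv=cv2.cvtColor(im,cv2.COLOR_RGB2HSV);print(np.median(hsv[m],0))
cv2.imwrite('pics/t2c.png',cv2.resize(im[90:280,80:450,::-1],None,fx=2.1,fy=2.1))
E
```

```text
t 6.73 p [0.4192 0.2973 0.0959] F [ 0.1  0.5 -0.4] w 0.0722
[[1.0, -0.007, -0.002], [-0.007, -1.0, -0.001], [-0.002, 0.001, -1.0]] [ 0.52 -0.    1.86 -0.    1.29  0.52]
shift [ 5.5 -0.9 89.9] turn [ 0.1  0.1 -0.4] dist 90
tray rim 146 [544.1 -10.3 136.3 130.1 -85.7] in bridge frame [-86.    5.2]

463 a -0.15955905599070358 -0.019505677621779006 b -0.07686329535126613 0.07342818984938802
[ 16. 132. 146.]
```

View pics/t2c.png

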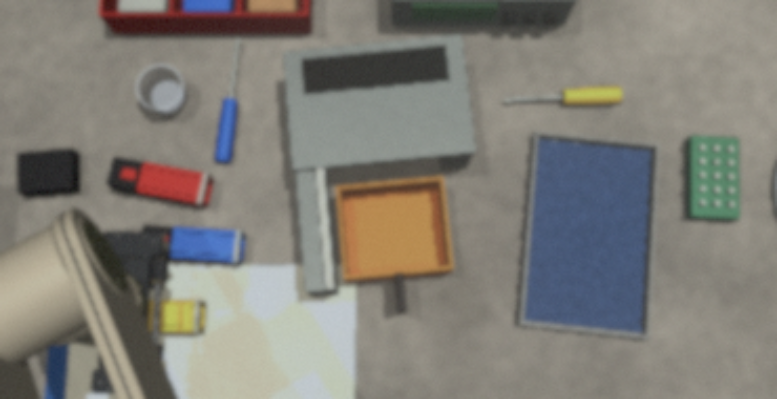

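The tray is out beside the edge, centred near (395,228), with the gripper over the yellow torch. I'll grasp it.

drive_tool --commands '[{"tx":5,"ty":-1,"tz":20,"wx":0,"wy":0,"wz":0},{"tx":5,"ty":-1,"tz":40,"wx":0,"wy":0,"wz":0},{"tx":5,"ty":-1,"tz":60,"wx":0,"wy":0,"wz":0},{"tx":5,"ty":-1,"tz":75,"wx":0,"wy":0,"wz":0},{"tx":5,"ty":-1,"tz":85,"wx":0,"wy":0,"wz":0},{"tx":5,"ty":-1,"tz":89,"wx":0,"wy":0,"wz":0},{"tx":5,"ty":-1,"tz":89,"wx":0,"wy":0,"wz":0},{"tx":5,"ty":-1,"tz":89,"wx":0,"wy":0,"wz":0}]'

```text
time_s: 7.45
ee_pos: [0.4259, 0.2991, 0.0089]
ee_rot: [[1.0, -0.007, 0.001], [-0.007, -1.0, 0.001], [0.001, -0.001, -1.0]]
wrist_force: [0.1, -0.7, 0.9]
gripper_width: 0.0723
```

drive_tool --commands '[{"tx":0,"ty":0,"tz":0,"wx":0,"wy":0,"wz":0},{"tx":0,"ty":0,"tz":0,"wx":0,"wy":0,"wz":0},{"tx":0,"ty":0,"tz":0,"wx":0,"wy":0,"wz":0},{"tx":0,"ty":0,"tz":0,"wx":0,"wy":0,"wz":0},{"tx":0,"ty":0,"tz":0,"wx":0,"wy":0,"wz":0},{"tx":0,"ty":0,"tz":0,"wx":0,"wy":0,"wz":0},{"tx":0,"ty":0,"tz":0,"wx":0,"wy":0,"wz":0},{"tx":0,"ty":0,"tz":0,"wx":0,"wy":0,"wz":0}]' --claw 30 --newtons 45

```text
time_s: 8.12
ee_pos: [0.4252, 0.2987, 0.008]
ee_rot: [[1.0, -0.007, 0.0], [-0.007, -1.0, 0.0], [0.0, -0.0, -1.0]]
wrist_force: [-2.0, -1.0, 5.5]
gripper_width: 0.0442
```

drive_tool --commands '[{"tx":0,"ty":0,"tz":-25,"wx":0,"wy":0,"wz":0},{"tx":0,"ty":0,"tz":-60,"wx":0,"wy":0,"wz":0},{"tx":0,"ty":0,"tz":-100,"wx":0,"wy":0,"wz":0},{"tx":0,"ty":0,"tz":-140,"wx":0,"wy":0,"wz":0},{"tx":0,"ty":0,"tz":-180,"wx":0,"wy":0,"wz":0},{"tx":0,"ty":0,"tz":-215,"wx":0,"wy":0,"wz":0},{"tx":0,"ty":0,"tz":-240,"wx":0,"wy":0,"wz":0},{"tx":0,"ty":0,"tz":-240,"wx":0,"wy":0,"wz":0}]'

```text
time_s: 8.78
ee_pos: [0.4275, 0.3, 0.2542]
ee_rot: [[1.0, -0.007, 0.009], [-0.007, -1.0, 0.005], [0.008, -0.005, -1.0]]
wrist_force: [1.0, 0.9, -1.2]
gripper_width: 0.0436
```

```bash
sed -i 's/hsv\[...,0\]<16/hsv[...,0]<22/' h.py; cat >> h.py <<'E'
E_=np.array([.541,.0755,.095])
def tip(c_tool,h,yaw=6.,tilt=60.,e=E_):
    T=target(yaw,tilt);p=e+[0,0,h]-T@np.array(c_tool); print('tool target',np.round(p,4)); plan(p,yaw,tilt)
    print('down unit in tool',np.round(T.T@[0,0,-1],3),'bridge -y unit in tool',np.round(T.T@np.r_[-geo()[1],0],3))
E
python3 - <<'E'
from h import *
st(); tip([0,.0505,.008],.06); plan([.541,.12,.254],6,0)
E
```

```text
t 8.78 p [0.4275 0.3    0.2542] F [ 1.   0.9 -1.2] w 0.0436
[[1.0, -0.007, 0.009], [-0.007, -1.0, 0.005], [0.008, -0.005, -1.0]] [ 0.51 -0.1   1.66 -0.    1.58  0.52]
tool target [0.5391 0.0937 0.2027]
shift [112.6 205.7  51.4] turn [59.7 -3.8 -5.5] dist 240
down unit in tool [0.    0.866 0.5  ] bridge -y unit in tool [-0.     0.5   -0.866]
shift [114.8 179.2   0.3] turn [-0.2 -0.5 -6.4] dist 213
```

drive_tool --commands '[{"tx":16,"ty":29,"tz":0,"wx":7,"wy":0,"wz":0},{"tx":32,"ty":58,"tz":0,"wx":14,"wy":-1,"wz":-1},{"tx":48,"ty":87,"tz":0,"wx":21,"wy":-2,"wz":-2},{"tx":64,"ty":116,"tz":0,"wx":28,"wy":-2,"wz":-3},{"tx":80,"ty":145,"tz":0,"wx":35,"wy":-3,"wz":-4},{"tx":96,"ty":174,"tz":0,"wx":42,"wy":-3,"wz":-5},{"tx":112,"ty":203,"tz":0,"wx":49,"wy":-4,"wz":-5},{"tx":112,"ty":205,"tz":20,"wx":56,"wy":-4,"wz":-5}]'

```text
time_s: 9.45
ee_pos: [0.5401, 0.0866, 0.2298]
ee_rot: [[0.996, 0.044, -0.079], [0.09, -0.596, 0.798], [-0.013, -0.801, -0.598]]
wrist_force: [1.6, 0.1, -3.1]
gripper_width: 0.0437
```

```bash
python3 - <<'E'
from h import *
st(); tip([0,.0505,.008],.03)
E
```

```text
t 9.45 p [0.5401 0.0866 0.2298] F [ 1.6  0.1 -3.1] w 0.0437
[[0.996, 0.044, -0.079], [0.09, -0.596, 0.798], [-0.013, -0.801, -0.598]] [-0.44  0.26  1.6   0.78  1.8  -0.56]
tool target [0.5391 0.0937 0.1727]
shift [ 0.4 41.5 39.9] turn [ 6.7 -0.3 -1.1] dist 58
down unit in tool [0.    0.866 0.5  ] bridge -y unit in tool [-0.     0.5   -0.866]
```

IK is fine. I'll go to 30 mm above contact, take a wrist look to check the alignment, and then probe.

drive_tool --commands '[{"tx":0,"ty":10,"tz":10,"wx":4,"wy":0,"wz":-1},{"tx":0,"ty":20,"tz":20,"wx":6.5,"wy":0,"wz":-1},{"tx":0,"ty":30,"tz":30,"wx":6.5,"wy":0,"wz":-1},{"tx":0,"ty":41,"tz":40,"wx":6.5,"wy":0,"wz":-1},{"tx":0,"ty":41,"tz":40,"wx":6.5,"wy":0,"wz":-1},{"tx":0,"ty":41,"tz":40,"wx":6.5,"wy":0,"wz":-1},{"tx":0,"ty":41,"tz":40,"wx":6.5,"wy":0,"wz":-1},{"tx":0,"ty":41,"tz":40,"wx":6.5,"wy":0,"wz":-1}]'

```text
time_s: 10.12
ee_pos: [0.5345, 0.1003, 0.1726]
ee_rot: [[0.994, 0.051, -0.095], [0.108, -0.504, 0.857], [-0.004, -0.862, -0.506]]
wrist_force: [1.1, -0.2, -2.0]
gripper_width: 0.0438
```

```bash
python3 - <<'E'
from h import *
st(); tip([0,.0505,.008],.0)
a=snap('scene')[0][120:240,200:350,::-1];b=snap('wrist')[0][:,:,::-1]
a=cv2.resize(a,(480,384),interpolation=cv2.INTER_CUBIC);cv2.imwrite('pics/m1.png',cv2.resize(np.hstack([a,b]),(800,310)))
E
```

```text
t 10.12 p [0.5345 0.1003 0.1726] F [ 1.1 -0.2 -2. ] w 0.0438
[[0.994, 0.051, -0.095], [0.108, -0.504, 0.857], [-0.004, -0.862, -0.506]] [-0.46  0.39  1.64  0.84  1.77 -0.68]
tool target [0.5391 0.0937 0.1427]
shift [ 4.  29.3  9.1] turn [ 0.4  0.3 -0.1] dist 31
down unit in tool [0.    0.866 0.5  ] bridge -y unit in tool [-0.     0.5   -0.866]
```

View pics/m1.png

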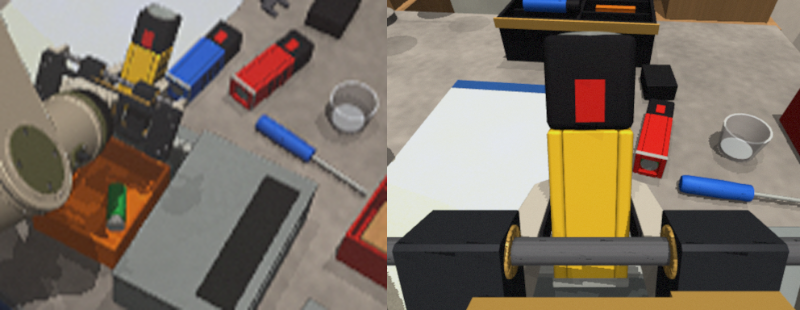

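The left view shows a green cell at (117,205), apparently in the tray already. I'll check its position in 3-D.

```bash
cat >> h.py <<'E'
def greens(n='scene',box=(.35,.7,-.15,.15)):
    im,d,c=snap(n);W=cloud(d,c);hsv=cv2.cvtColor(im,cv2.COLOR_RGB2HSV)
    m=(hsv[...,0]>45)&(hsv[...,0]<80)&(hsv[...,1]>110)&(W[...,0]>box[0])&(W[...,0]<box[1])&(W[...,1]>box[2])&(W[...,1]<box[3])
    k,l,s,_=cv2.connectedComponentsWithStats(m.astype(np.uint8))
    for i in range(1,k):
        if s[i,4]>5: P=W[l==i]; print(n,'green',s[i,4],np.round(np.median(P,0),3),'zmin/max',P[:,2].min().round(3),P[:,2].max().round(3))
    return im,W
E
python3 - <<'E'
from h import *
greens(); greens('top'); im,W=tray()
E
```

```text
scene green 77 [ 0.565 -0.005  0.028] zmin/max 0.021 0.036
tray rim 66 [537.2 -16.8 147.4 111.  -85.8] in bridge frame [-93.6  -0.5]
```

drive_tool --commands '[{"tx":4,"ty":7,"tz":2,"wx":0,"wy":0,"wz":0},{"tx":4,"ty":14,"tz":4,"wx":0,"wy":0,"wz":0},{"tx":4,"ty":20,"tz":6,"wx":0,"wy":0,"wz":0},{"tx":4,"ty":25,"tz":8,"wx":0,"wy":0,"wz":0},{"tx":4,"ty":28,"tz":9,"wx":0,"wy":0,"wz":0},{"tx":4,"ty":30,"tz":10,"wx":0,"wy":0,"wz":0},{"tx":4,"ty":30,"tz":10,"wx":0,"wy":0,"wz":0},{"tx":4,"ty":30,"tz":10,"wx":0,"wy":0,"wz":0}]'

```text
time_s: 11.03
ee_pos: [0.5381, 0.094, 0.1398]
ee_rot: [[0.994, 0.048, -0.095], [0.106, -0.502, 0.858], [-0.007, -0.864, -0.504]]
wrist_force: [-0.1, -0.1, -2.3]
gripper_width: 0.0439
```

drive_tool --commands '[{"tx":0,"ty":1,"tz":0.5,"wx":0,"wy":0,"wz":0},{"tx":0,"ty":2,"tz":1,"wx":0,"wy":0,"wz":0},{"tx":0,"ty":2,"tz":1,"wx":0,"wy":0,"wz":0},{"tx":0,"ty":2,"tz":1,"wx":0,"wy":0,"wz":0},{"tx":0,"ty":2,"tz":1,"wx":0,"wy":0,"wz":0},{"tx":0,"ty":2,"tz":1,"wx":0,"wy":0,"wz":0},{"tx":0,"ty":2,"tz":1,"wx":0,"wy":0,"wz":0},{"tx":0,"ty":2,"tz":1,"wx":0,"wy":0,"wz":0}]'

```text
time_s: 11.7
ee_pos: [0.5383, 0.0938, 0.138]
ee_rot: [[0.994, 0.048, -0.095], [0.106, -0.502, 0.858], [-0.006, -0.863, -0.504]]
wrist_force: [0.4, -0.2, 3.4]
gripper_width: 0.0437
```

drive_tool --commands '[{"tx":0,"ty":-26,"tz":-15,"wx":0,"wy":0,"wz":0},{"tx":0,"ty":-52,"tz":-30,"wx":0,"wy":0,"wz":0},{"tx":0,"ty":-52,"tz":-30,"wx":0,"wy":0,"wz":0},{"tx":0,"ty":-26,"tz":-15,"wx":0,"wy":0,"wz":0},{"tx":0,"ty":2,"tz":1,"wx":0,"wy":0,"wz":0},{"tx":0,"ty":-24,"tz":-14,"wx":0,"wy":0,"wz":0},{"tx":0,"ty":-52,"tz":-30,"wx":0,"wy":0,"wz":0},{"tx":0,"ty":-52,"tz":-30,"wx":0,"wy":0,"wz":0}]'

```text
time_s: 12.37
ee_pos: [0.5401, 0.0939, 0.2011]
ee_rot: [[0.994, 0.051, -0.094], [0.107, -0.502, 0.858], [-0.003, -0.863, -0.505]]
wrist_force: [1.1, 0.4, -0.3]
gripper_width: 0.0438
```

```bash
python3 - <<'E'
from h import *
st(); greens(); 
ex,ey=geo(); a=np.radians(-6.1)
for k in(-88,0,88): print(np.round(np.array([.5454,-.2962])+k/1000*np.array([np.cos(a),np.sin(a)]),4))
plan([.54,.09,.30],6,0)
b=snap('wrist','w3.png')
E
```

```text
t 12.37 p [0.5401 0.0939 0.2011] F [ 1.1  0.4 -0.3] w 0.0438
[[0.994, 0.051, -0.094], [0.107, -0.502, 0.858], [-0.003, -0.863, -0.505]] [-0.46  0.36  1.61  0.84  1.81 -0.64]
scene green 78 [ 0.565 -0.005  0.028] zmin/max 0.02 0.035
[ 0.4579 -0.2868]
[ 0.5454 -0.2962]
[ 0.6329 -0.3056]
shift [ -0.5 -84.9 -54.2] turn [-59.6   0.2   0. ] dist 101
```

View pics/w3.png

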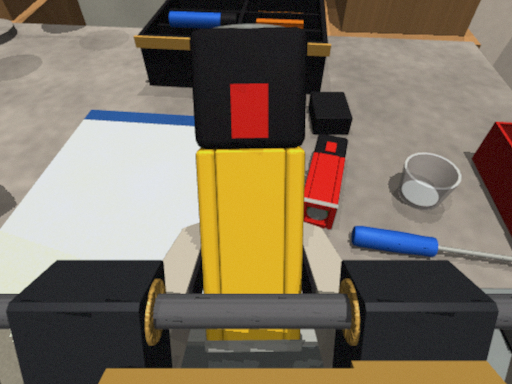

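```bash
python3 - <<'E'
from h import *
plan([.475,-.21,.24],-6,0)
E
```

```text
shift [ -96.2  113.6 -275.8] turn [-59.3   6.6  10.8] dist 313
```

drive_tool --commands '[{"tx":-12,"ty":14,"tz":-34,"wx":-7,"wy":1,"wz":1},{"tx":-24,"ty":28,"tz":-69,"wx":-14,"wy":2,"wz":2},{"tx":-36,"ty":43,"tz":-103,"wx":-21,"wy":2,"wz":4},{"tx":-48,"ty":57,"tz":-138,"wx":-28,"wy":3,"wz":5},{"tx":-60,"ty":71,"tz":-172,"wx":-35,"wy":4,"wz":6},{"tx":-72,"ty":85,"tz":-207,"wx":-42,"wy":5,"wz":8},{"tx":-84,"ty":99,"tz":-241,"wx":-49,"wy":5,"wz":9},{"tx":-96,"ty":114,"tz":-276,"wx":-55,"wy":6,"wz":10}]'

```text
time_s: 13.13
ee_pos: [0.4744, -0.212, 0.2398]
ee_rot: [[0.996, -0.089, -0.004], [-0.089, -0.994, 0.071], [-0.01, -0.07, -0.997]]
wrist_force: [1.4, 0.5, -2.2]
gripper_width: 0.0437
```

```bash
python3 - <<'E'
from h import *
st();plan([.456,-.307,.06],-6,0);im,W=tray();greens('top',(.4,.62,-.1,.07))
E
```

```text
t 13.13 p [ 0.4744 -0.212   0.2398] F [ 1.4  0.5 -2.2] w 0.0437
[[0.996, -0.089, -0.004], [-0.089, -0.994, 0.071], [-0.01, -0.07, -0.997]] [-0.56 -0.06  1.65  0.06  1.6  -0.47]
shift [ -8.1 108.6 172.7] turn [-4.   0.6  0.9] dist 204
tray rim 346 [545.5 -15.8 147.1 130.7 -84.4] in bridge frame [-85.2  -0.4]
top green 58 [ 0.563 -0.007  0.03 ] zmin/max 0.025 0.036
```

drive_tool --commands '[{"tx":-3,"ty":38,"tz":5,"wx":-2,"wy":0,"wz":0},{"tx":-6,"ty":76,"tz":15,"wx":-4,"wy":0.6,"wz":1},{"tx":-8,"ty":108,"tz":35,"wx":-4,"wy":0.6,"wz":1},{"tx":-8,"ty":108,"tz":72,"wx":-4,"wy":0.6,"wz":1},{"tx":-8,"ty":108,"tz":110,"wx":-4,"wy":0.6,"wz":1},{"tx":-8,"ty":108,"tz":145,"wx":-4,"wy":0.6,"wz":1},{"tx":-8,"ty":108,"tz":172,"wx":-4,"wy":0.6,"wz":1},{"tx":-8,"ty":108,"tz":172,"wx":-4,"wy":0.6,"wz":1}]'

```text
time_s: 13.9
ee_pos: [0.4513, -0.2983, 0.0506]
ee_rot: [[0.994, -0.106, -0.011], [-0.106, -0.994, 0.017], [-0.013, -0.016, -1.0]]
wrist_force: [-1.0, 0.5, -2.8]
gripper_width: 0.0437
```

```bash
python3 - <<'E'
from h import *
st();plan([.456,-.307,.015],-6,0)
E
```

```text
t 13.9 p [ 0.4513 -0.2983  0.0506] F [-1.   0.5 -2.8] w 0.0437
[[0.994, -0.106, -0.011], [-0.106, -0.994, 0.017], [-0.013, -0.016, -1.0]] [-0.68  0.14  1.8   0.01  1.22 -0.58]
shift [ 6.1  8.7 35.4] turn [-0.9  0.7 -0.1] dist 37
```

drive_tool --commands '[{"tx":0,"ty":0,"tz":5,"wx":0,"wy":0,"wz":0},{"tx":0,"ty":0,"tz":10,"wx":0,"wy":0,"wz":0},{"tx":0,"ty":0,"tz":15,"wx":0,"wy":0,"wz":0},{"tx":0,"ty":0,"tz":20,"wx":0,"wy":0,"wz":0},{"tx":0,"ty":0,"tz":25,"wx":0,"wy":0,"wz":0},{"tx":0,"ty":0,"tz":25,"wx":0,"wy":0,"wz":0},{"tx":0,"ty":0,"tz":25,"wx":0,"wy":0,"wz":0},{"tx":0,"ty":0,"tz":25,"wx":0,"wy":0,"wz":0}]'

```text
time_s: 14.57
ee_pos: [0.4568, -0.3032, 0.0348]
ee_rot: [[0.994, -0.107, 0.0], [-0.107, -0.994, 0.007], [-0.0, -0.007, -1.0]]
wrist_force: [-0.3, -0.9, -2.2]
gripper_width: 0.044
```

```bash
python3 - <<'E'
from h import *
st();plan([.456,-.307,.014],-6,0)
E
```

```text
t 14.57 p [ 0.4568 -0.3032  0.0348] F [-0.3 -0.9 -2.2] w 0.044
[[0.994, -0.107, 0.0], [-0.107, -0.994, 0.007], [-0.0, -0.007, -1.0]] [-0.68  0.16  1.8   0.01  1.18 -0.58]
shift [-0.3  4.  20.8] turn [-0.4  0.  -0.1] dist 21
```

Next I'll lower the last 21 mm, release and lift.

drive_tool --commands '[{"tx":0,"ty":4,"tz":5,"wx":0,"wy":0,"wz":0},{"tx":0,"ty":4,"tz":10,"wx":0,"wy":0,"wz":0},{"tx":0,"ty":4,"tz":15,"wx":0,"wy":0,"wz":0},{"tx":0,"ty":4,"tz":19,"wx":0,"wy":0,"wz":0},{"tx":0,"ty":4,"tz":21,"wx":0,"wy":0,"wz":0},{"tx":0,"ty":4,"tz":21,"wx":0,"wy":0,"wz":0},{"tx":0,"ty":4,"tz":21,"wx":0,"wy":0,"wz":0},{"tx":0,"ty":4,"tz":21,"wx":0,"wy":0,"wz":0}]'

```text
time_s: 15.23
ee_pos: [0.4562, -0.3069, 0.0135]
ee_rot: [[0.994, -0.107, 0.0], [-0.107, -0.994, 0.007], [-0.001, -0.007, -1.0]]
wrist_force: [0.5, 0.4, -1.7]
gripper_width: 0.0436
```

drive_tool --commands '[{"tx":0,"ty":0,"tz":0,"wx":0,"wy":0,"wz":0},{"tx":0,"ty":0,"tz":0,"wx":0,"wy":0,"wz":0},{"tx":0,"ty":0,"tz":0,"wx":0,"wy":0,"wz":0},{"tx":0,"ty":0,"tz":0,"wx":0,"wy":0,"wz":0},{"tx":0,"ty":0,"tz":-20,"wx":0,"wy":0,"wz":0},{"tx":0,"ty":0,"tz":-50,"wx":0,"wy":0,"wz":0},{"tx":0,"ty":0,"tz":-90,"wx":0,"wy":0,"wz":0},{"tx":0,"ty":0,"tz":-130,"wx":0,"wy":0,"wz":0}]' --claw 62

```text
time_s: 15.9
ee_pos: [0.4552, -0.3071, 0.1439]
ee_rot: [[0.994, -0.107, -0.002], [-0.107, -0.994, 0.009], [-0.003, -0.009, -1.0]]
wrist_force: [1.1, -1.6, 0.5]
gripper_width: 0.0618
```

```bash
python3 - <<'E'
from h import *
st();plan([.524,.247,.16],-4,0)
E
```

```text
t 15.9 p [ 0.4552 -0.3071  0.1439] F [ 1.1 -1.6  0.5] w 0.0618
[[0.994, -0.107, -0.002], [-0.107, -0.994, 0.009], [-0.003, -0.009, -1.0]] [-0.69  0.05  1.71  0.01  1.39 -0.58]
shift [   9.2 -558.4  -11.3] turn [-0.5  0.2 -2.1] dist 559
```

drive_tool --commands '[{"tx":0,"ty":-41,"tz":-8,"wx":0,"wy":0,"wz":0},{"tx":0,"ty":-82,"tz":-15,"wx":0,"wy":0,"wz":0},{"tx":0,"ty":-123,"tz":-15,"wx":0,"wy":0,"wz":0},{"tx":0,"ty":-164,"tz":-15,"wx":0,"wy":0,"wz":0},{"tx":0,"ty":-205,"tz":-15,"wx":0,"wy":0,"wz":0},{"tx":0,"ty":-246,"tz":-15,"wx":0,"wy":0,"wz":0},{"tx":0,"ty":-287,"tz":-15,"wx":0,"wy":0,"wz":0},{"tx":0,"ty":-328,"tz":-15,"wx":0,"wy":0,"wz":0}]'

```text
time_s: 16.57
ee_pos: [0.4911, 0.0202, 0.1613]
ee_rot: [[0.994, -0.107, 0.001], [-0.107, -0.994, 0.007], [0.0, -0.007, -1.0]]
wrist_force: [0.3, -0.6, -0.1]
gripper_width: 0.062
```

drive_tool --commands '[{"tx":2,"ty":-41,"tz":0,"wx":0,"wy":0,"wz":-1},{"tx":4,"ty":-82,"tz":0,"wx":0,"wy":0,"wz":-2},{"tx":6,"ty":-123,"tz":0,"wx":0,"wy":0,"wz":-2},{"tx":8,"ty":-164,"tz":0,"wx":0,"wy":0,"wz":-2},{"tx":9,"ty":-200,"tz":0,"wx":0,"wy":0,"wz":-2},{"tx":9,"ty":-220,"tz":20,"wx":0,"wy":0,"wz":-2},{"tx":9,"ty":-230,"tz":40,"wx":0,"wy":0,"wz":-2},{"tx":9,"ty":-230,"tz":60,"wx":0,"wy":0,"wz":-2}]' --claw 64

```text
time_s: 17.23
ee_pos: [0.5249, 0.2493, 0.1023]
ee_rot: [[0.998, -0.069, 0.001], [-0.069, -0.998, 0.009], [0.001, -0.009, -1.0]]
wrist_force: [0.5, 0.3, -1.2]
gripper_width: 0.064
```

```bash
python3 - <<'E'
from h import *
st();plan([.5238,.2468,.007],-3.9,0)
b=snap('wrist')[0][:,:,::-1];im,W=tray()
a=im[90:280,80:450,::-1]
cv2.imwrite('pics/m2.png',cv2.resize(np.hstack([cv2.resize(a,(720,370)),cv2.resize(b,(493,370))]),(800,244)))
m=(W[...,2]>.035)&(W[...,2]<.06)&(W[...,0]>.38)&(W[...,0]<.54)&(W[...,1]<-.2)&(W[...,1]>-.4);print('yellow in bin',rect(W[m]),np.median(W[m][:,2]))
E
```

```text
t 17.23 p [0.5249 0.2493 0.1023] F [ 0.5  0.3 -1.2] w 0.064
[[0.998, -0.069, 0.001], [-0.069, -0.998, 0.009], [0.001, -0.009, -1.0]] [0.35 0.16 1.67 0.01 1.3  0.42]
shift [-1.   3.4 95.3] turn [-0.5 -0.  -0.1] dist 95
tray rim 344 [545.5 -15.5 146.4 131.1 -84.6] in bridge frame [-85.2  -0.1]
yellow in bin [ 459.6 -280.6  142.1   45.5   84.9] 0.04809159363137571
```

View pics/m2.png

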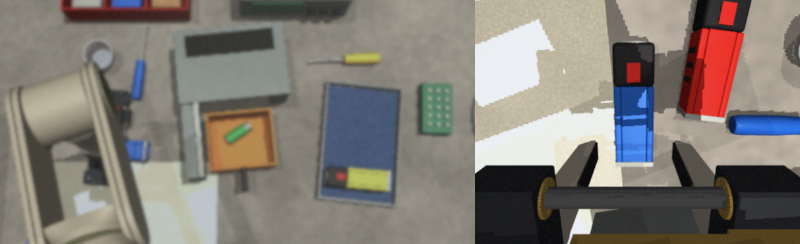

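Yellow lies in the bin at (358,178), its cell is in the tray at (240,132), and the blue torch sits between the fingers. I'll grasp blue and lift.

drive_tool --commands '[{"tx":-1,"ty":3,"tz":20,"wx":0,"wy":0,"wz":0},{"tx":-1,"ty":3,"tz":40,"wx":0,"wy":0,"wz":0},{"tx":-1,"ty":3,"tz":60,"wx":0,"wy":0,"wz":0},{"tx":-1,"ty":3,"tz":78,"wx":0,"wy":0,"wz":0},{"tx":-1,"ty":3,"tz":90,"wx":0,"wy":0,"wz":0},{"tx":-1,"ty":3,"tz":94,"wx":0,"wy":0,"wz":0},{"tx":-1,"ty":3,"tz":94,"wx":0,"wy":0,"wz":0},{"tx":-1,"ty":3,"tz":94,"wx":0,"wy":0,"wz":0}]'

```text
time_s: 18.0
ee_pos: [0.5242, 0.2442, 0.0096]
ee_rot: [[0.997, -0.072, 0.001], [-0.072, -0.997, 0.008], [0.0, -0.008, -1.0]]
wrist_force: [-0.8, -0.3, 0.4]
gripper_width: 0.064
```

drive_tool --commands '[{"tx":0,"ty":0,"tz":0,"wx":0,"wy":0,"wz":0},{"tx":0,"ty":0,"tz":0,"wx":0,"wy":0,"wz":0},{"tx":0,"ty":0,"tz":0,"wx":0,"wy":0,"wz":0},{"tx":0,"ty":0,"tz":0,"wx":0,"wy":0,"wz":0},{"tx":0,"ty":0,"tz":0,"wx":0,"wy":0,"wz":0},{"tx":0,"ty":0,"tz":0,"wx":0,"wy":0,"wz":0},{"tx":0,"ty":0,"tz":0,"wx":0,"wy":0,"wz":0},{"tx":0,"ty":0,"tz":0,"wx":0,"wy":0,"wz":0}]' --claw 30 --newtons 45

```text
time_s: 18.67
ee_pos: [0.5239, 0.2444, 0.0093]
ee_rot: [[0.997, -0.072, 0.001], [-0.072, -0.997, 0.008], [0.0, -0.008, -1.0]]
wrist_force: [-1.5, -0.4, 6.4]
gripper_width: 0.0436
```

drive_tool --commands '[{"tx":0,"ty":0,"tz":-15,"wx":0,"wy":0,"wz":0},{"tx":0,"ty":0,"tz":-40,"wx":0,"wy":0,"wz":0},{"tx":0,"ty":0,"tz":-70,"wx":0,"wy":0,"wz":0},{"tx":0,"ty":0,"tz":-105,"wx":0,"wy":0,"wz":0},{"tx":0,"ty":0,"tz":-140,"wx":0,"wy":0,"wz":0},{"tx":0,"ty":0,"tz":-175,"wx":0,"wy":0,"wz":0},{"tx":0,"ty":0,"tz":-200,"wx":0,"wy":0,"wz":0},{"tx":0,"ty":0,"tz":-210,"wx":0,"wy":0,"wz":0}]'

```text
time_s: 19.33
ee_pos: [0.5251, 0.2432, 0.2231]
ee_rot: [[0.997, -0.072, 0.006], [-0.072, -0.997, 0.009], [0.005, -0.01, -1.0]]
wrist_force: [2.0, -0.1, -1.3]
gripper_width: 0.0436
```

```bash
python3 - <<'E'
from h import *
st(); tip([0,.0503,.008],.06,e=E_-[0,0,.004])
E
```

```text
t 19.33 p [0.5251 0.2432 0.2231] F [ 2.  -0.1 -1.3] w 0.0436
[[0.997, -0.072, 0.006], [-0.072, -0.997, 0.009], [0.005, -0.01, -1.0]] [0.34 0.06 1.55 0.01 1.52 0.41]
tool target [0.5391 0.0936 0.1986]
shift [ 24.6 148.4  23.2] turn [59.3 -5.6 -9. ] dist 152
down unit in tool [0.    0.866 0.5  ] bridge -y unit in tool [-0.     0.5   -0.866]
```

drive_tool --commands '[{"tx":1,"ty":8,"tz":0,"wx":0,"wy":0,"wz":0},{"tx":4,"ty":25,"tz":0,"wx":0,"wy":0,"wz":-2},{"tx":8,"ty":48,"tz":0,"wx":0,"wy":0,"wz":-4},{"tx":13,"ty":76,"tz":0,"wx":0,"wy":0,"wz":-6},{"tx":18,"ty":104,"tz":0,"wx":0,"wy":0,"wz":-8},{"tx":22,"ty":126,"tz":0,"wx":0,"wy":0,"wz":-9},{"tx":24,"ty":141,"tz":0,"wx":0,"wy":0,"wz":-10},{"tx":25,"ty":148,"tz":0,"wx":0,"wy":0,"wz":-10}]'

```text
time_s: 20.0
ee_pos: [0.5362, 0.0905, 0.2138]
ee_rot: [[0.995, 0.101, -0.005], [0.101, -0.995, 0.006], [-0.004, -0.007, -1.0]]
wrist_force: [-1.2, 0.4, -2.2]
gripper_width: 0.0437
```

drive_tool --commands '[{"tx":0,"ty":0,"tz":0,"wx":2,"wy":0,"wz":0},{"tx":0,"ty":0,"tz":0,"wx":7,"wy":0,"wz":0},{"tx":0,"ty":0,"tz":0,"wx":13,"wy":0,"wz":0},{"tx":0,"ty":0,"tz":0,"wx":19,"wy":0,"wz":0},{"tx":0,"ty":0,"tz":0,"wx":25,"wy":0,"wz":0},{"tx":0,"ty":0,"tz":0,"wx":31,"wy":0,"wz":0},{"tx":0,"ty":0,"tz":0,"wx":36,"wy":0,"wz":0},{"tx":0,"ty":0,"tz":0,"wx":38,"wy":0,"wz":0}]'

```text
time_s: 20.67
ee_pos: [0.5364, 0.0921, 0.2139]
ee_rot: [[0.995, 0.074, -0.066], [0.099, -0.776, 0.623], [-0.005, -0.626, -0.779]]
wrist_force: [-0.6, -0.3, -4.1]
gripper_width: 0.0439
```

drive_tool --commands '[{"tx":0,"ty":0,"tz":0,"wx":2,"wy":0,"wz":0},{"tx":0,"ty":0,"tz":0,"wx":6,"wy":0,"wz":0},{"tx":0,"ty":0,"tz":0,"wx":11,"wy":0,"wz":0},{"tx":0,"ty":0,"tz":0,"wx":16,"wy":0,"wz":0},{"tx":0,"ty":0,"tz":0,"wx":20,"wy":0,"wz":0},{"tx":0,"ty":0,"tz":0,"wx":22,"wy":0,"wz":0},{"tx":0,"ty":0,"tz":0,"wx":22,"wy":0,"wz":0},{"tx":0,"ty":0,"tz":0,"wx":22,"wy":0,"wz":0}]'

```text
time_s: 21.33
ee_pos: [0.5373, 0.0933, 0.2159]
ee_rot: [[0.995, 0.048, -0.09], [0.102, -0.492, 0.865], [-0.002, -0.869, -0.494]]
wrist_force: [-0.6, -0.3, -2.5]
gripper_width: 0.0438
```

```bash
python3 - <<'E'
from h import *
st(); tip([0,.0477,.0093],.06,e=E_-[0,0,.004]);greens()
E
```

```text
t 21.33 p [0.5373 0.0933 0.2159] F [-0.6 -0.3 -2.5] w 0.0438
[[0.995, 0.048, -0.09], [0.102, -0.492, 0.865], [-0.002, -0.869, -0.494]] [-0.47  0.34  1.61  0.86  1.83 -0.63]
tool target [0.5393 0.0912 0.197 ]
shift [ 1.9 17.6  7.3] turn [-0.4 -0.1 -0.2] dist 19
down unit in tool [0.    0.866 0.5  ] bridge -y unit in tool [-0.     0.5   -0.866]
scene green 80 [ 0.565 -0.005  0.028] zmin/max 0.021 0.036
```

drive_tool --commands '[{"tx":1,"ty":6,"tz":2,"wx":0,"wy":0,"wz":0},{"tx":2,"ty":12,"tz":5,"wx":0,"wy":0,"wz":0},{"tx":2,"ty":17,"tz":7,"wx":0,"wy":0,"wz":0},{"tx":2,"ty":18,"tz":7,"wx":0,"wy":0,"wz":0},{"tx":2,"ty":18,"tz":7,"wx":0,"wy":0,"wz":0},{"tx":2,"ty":18,"tz":7,"wx":0,"wy":0,"wz":0},{"tx":2,"ty":18,"tz":7,"wx":0,"wy":0,"wz":0},{"tx":2,"ty":18,"tz":7,"wx":0,"wy":0,"wz":0}]'

```text
time_s: 22.05
ee_pos: [0.5401, 0.0905, 0.1985]
ee_rot: [[0.995, 0.051, -0.088], [0.102, -0.491, 0.865], [0.001, -0.87, -0.494]]
wrist_force: [-0.2, -0.5, -2.4]
gripper_width: 0.0437
```

drive_tool --commands '[{"tx":0,"ty":26,"tz":15,"wx":0,"wy":0,"wz":0},{"tx":0,"ty":54,"tz":31,"wx":0,"wy":0,"wz":0},{"tx":0,"ty":28,"tz":16,"wx":0,"wy":0,"wz":0},{"tx":0,"ty":0,"tz":0,"wx":0,"wy":0,"wz":0},{"tx":0,"ty":0,"tz":0,"wx":0,"wy":0,"wz":0},{"tx":0,"ty":26,"tz":15,"wx":0,"wy":0,"wz":0},{"tx":0,"ty":54,"tz":31,"wx":0,"wy":0,"wz":0},{"tx":0,"ty":28,"tz":16,"wx":0,"wy":0,"wz":0}]'

```text
time_s: 22.72
ee_pos: [0.5336, 0.0932, 0.1513]
ee_rot: [[0.995, 0.029, -0.1], [0.102, -0.484, 0.869], [-0.023, -0.875, -0.484]]
wrist_force: [-3.5, 1.8, -5.0]
gripper_width: 0.0438
```

```bash
python3 - <<'E'
from h import *
st(); tip([0,.0477,.0093],.06,e=E_-[0,0,.004]);im,W=greens()
b=snap('wrist')[0][:,:,::-1]
a=cv2.resize(im[120:240,200:350,::-1],(480,384),interpolation=cv2.INTER_CUBIC);cv2.imwrite('pics/m3.png',cv2.resize(np.hstack([a,b]),(800,310)))
E
```

```text
t 22.72 p [0.5336 0.0932 0.1513] F [-3.5  1.8 -5. ] w 0.0438
[[0.995, 0.029, -0.1], [0.102, -0.484, 0.869], [-0.023, -0.875, -0.484]] [-0.47  0.44  1.62  0.84  1.77 -0.7 ]
tool target [0.5393 0.0912 0.197 ]
shift [  4.5 -38.8 -24.4] turn [-1.   0.5 -1.2] dist 46
down unit in tool [0.    0.866 0.5  ] bridge -y unit in tool [-0.     0.5   -0.866]
scene green 75 [ 0.525 -0.005  0.028] zmin/max 0.011 0.035
scene green 78 [0.576 0.003 0.029] zmin/max 0.019 0.036
```

View pics/m3.png

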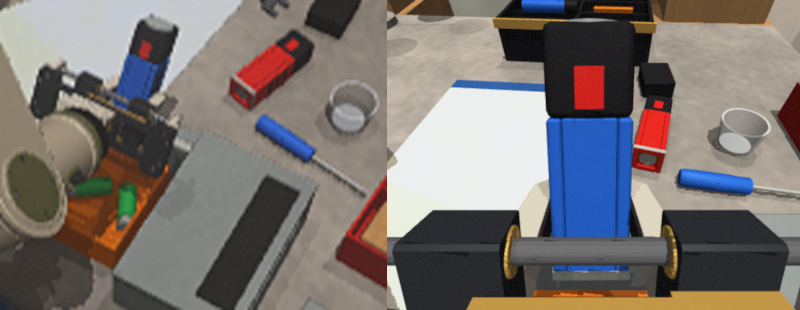

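Both cells are in the tray, at (90,187) and (125,195). Blue goes to the bin's middle slot.

```bash
python3 - <<'E'
from h import *
plan([.543,-.18,.24],-6,0)
E
```

```text
shift [ -25.1   68.5 -271. ] turn [-60.3   6.3  10.7] dist 281
```

drive_tool --commands '[{"tx":0,"ty":-10,"tz":-20,"wx":-3,"wy":0,"wz":0},{"tx":-4,"ty":-5,"tz":-55,"wx":-10,"wy":1,"wz":2},{"tx":-8,"ty":10,"tz":-90,"wx":-17,"wy":2,"wz":4},{"tx":-12,"ty":25,"tz":-128,"wx":-24,"wy":3,"wz":5},{"tx":-16,"ty":40,"tz":-166,"wx":-31,"wy":4,"wz":6},{"tx":-20,"ty":50,"tz":-204,"wx":-38,"wy":5,"wz":8},{"tx":-23,"ty":60,"tz":-241,"wx":-45,"wy":5,"wz":9},{"tx":-25,"ty":68,"tz":-271,"wx":-52,"wy":6,"wz":10}]'

```text
time_s: 23.48
ee_pos: [0.544, -0.1836, 0.246]
ee_rot: [[0.996, -0.094, 0.01], [-0.094, -0.986, 0.139], [-0.003, -0.14, -0.99]]
wrist_force: [-0.0, 1.1, -3.1]
gripper_width: 0.0437
```

```bash
python3 - <<'E'
from h import *
st();plan([.543,-.316,.24],-6,0)
T=target(-6,0);print(np.round(np.array(bot.get_state()['ee_rot']).T@[0,0,-1],3))
E
```

```text
t 23.48 p [ 0.544  -0.1836  0.246 ] F [-0.   1.1 -3.1] w 0.0437
[[0.996, -0.094, 0.01], [-0.094, -0.986, 0.139], [-0.003, -0.14, -0.99]] [-0.5   0.09  1.48  0.13  1.62 -0.4 ]
shift [ 11.5 131.5 -12.5] turn [-8.   0.2  0.6] dist 133
[0.003 0.14  0.99 ]
```

drive_tool --commands '[{"tx":3,"ty":35,"tz":-3,"wx":-4,"wy":0,"wz":0},{"tx":7,"ty":75,"tz":-8,"wx":-8,"wy":0,"wz":0.6},{"tx":10,"ty":110,"tz":-10,"wx":-8,"wy":0,"wz":0.6},{"tx":11,"ty":131,"tz":10,"wx":-8,"wy":0,"wz":0.6},{"tx":11,"ty":140,"tz":48,"wx":-8,"wy":0,"wz":0.6},{"tx":11,"ty":146,"tz":88,"wx":-8,"wy":0,"wz":0.6},{"tx":11,"ty":151,"tz":125,"wx":-8,"wy":0,"wz":0.6},{"tx":11,"ty":154,"tz":145,"wx":-8,"wy":0,"wz":0.6}]'

```text
time_s: 24.15
ee_pos: [0.5382, -0.3098, 0.0713]
ee_rot: [[0.995, -0.103, -0.012], [-0.103, -0.995, 0.013], [-0.014, -0.011, -1.0]]
wrist_force: [-0.3, 0.0, -2.7]
gripper_width: 0.0439
```

drive_tool --commands '[{"tx":0,"ty":0,"tz":15,"wx":0,"wy":0,"wz":0},{"tx":0,"ty":0,"tz":30,"wx":0,"wy":0,"wz":0},{"tx":0,"ty":0,"tz":38,"wx":0,"wy":0,"wz":0},{"tx":0,"ty":0,"tz":40,"wx":0,"wy":0,"wz":0},{"tx":0,"ty":0,"tz":40,"wx":0,"wy":0,"wz":0},{"tx":0,"ty":0,"tz":40,"wx":0,"wy":0,"wz":0},{"tx":0,"ty":0,"tz":40,"wx":0,"wy":0,"wz":0},{"tx":0,"ty":0,"tz":40,"wx":0,"wy":0,"wz":0}]'

```text
time_s: 24.82
ee_pos: [0.54, -0.3108, 0.0357]
ee_rot: [[0.995, -0.103, -0.009], [-0.103, -0.995, 0.01], [-0.01, -0.009, -1.0]]
wrist_force: [0.1, 0.3, -2.2]
gripper_width: 0.0438
```

```bash
python3 - <<'E'
from h import *
st();plan([.543,-.316,.0145],-6,0)
E
```

```text
t 24.82 p [ 0.54   -0.3108  0.0357] F [ 0.1  0.3 -2.2] w 0.0438
[[0.995, -0.103, -0.009], [-0.103, -0.995, 0.01], [-0.01, -0.009, -1.0]] [-0.61  0.36  1.57  0.    1.23 -0.5 ]
shift [ 3.7  5.1 21.1] turn [-0.5  0.6  0.1] dist 22
```

drive_tool --commands '[{"tx":3,"ty":5,"tz":5,"wx":0,"wy":0.6,"wz":0},{"tx":3,"ty":5,"tz":10,"wx":0,"wy":0.6,"wz":0},{"tx":3,"ty":5,"tz":15,"wx":0,"wy":0.6,"wz":0},{"tx":3,"ty":5,"tz":19,"wx":0,"wy":0.6,"wz":0},{"tx":3,"ty":5,"tz":21,"wx":0,"wy":0.6,"wz":0},{"tx":3,"ty":5,"tz":21,"wx":0,"wy":0.6,"wz":0},{"tx":3,"ty":5,"tz":21,"wx":0,"wy":0.6,"wz":0},{"tx":3,"ty":5,"tz":21,"wx":0,"wy":0.6,"wz":0}]'

```text
time_s: 25.48
ee_pos: [0.5413, -0.3152, 0.0129]
ee_rot: [[0.995, -0.103, -0.001], [-0.103, -0.995, 0.01], [-0.002, -0.01, -1.0]]
wrist_force: [-1.5, -0.0, 0.2]
gripper_width: 0.0435
```

drive_tool --commands '[{"tx":0,"ty":0,"tz":0,"wx":0,"wy":0,"wz":0},{"tx":0,"ty":0,"tz":0,"wx":0,"wy":0,"wz":0},{"tx":0,"ty":0,"tz":0,"wx":0,"wy":0,"wz":0},{"tx":0,"ty":0,"tz":0,"wx":0,"wy":0,"wz":0},{"tx":0,"ty":0,"tz":-20,"wx":0,"wy":0,"wz":0},{"tx":0,"ty":0,"tz":-60,"wx":0,"wy":0,"wz":0},{"tx":0,"ty":0,"tz":-100,"wx":0,"wy":0,"wz":0},{"tx":0,"ty":0,"tz":-140,"wx":0,"wy":0,"wz":0}]' --claw 60

```text
time_s: 26.15
ee_pos: [0.5409, -0.3162, 0.1541]
ee_rot: [[0.995, -0.103, -0.002], [-0.103, -0.995, 0.011], [-0.003, -0.01, -1.0]]
wrist_force: [0.5, -0.0, 0.5]
gripper_width: 0.0596
```

```bash
python3 - <<'E'
from h import *
# red: centre, head dir 79.6deg, grasp 21 mm to mouth
a=np.radians(79.6);g=np.array([.6152,.317])-.021*np.array([np.cos(a),np.sin(a)]);print(g)
st();plan([g[0],g[1],.16],-10.4,0)
E
```

```text
[0.6114091 0.296345 ]
t 26.15 p [ 0.5409 -0.3162  0.1541] F [ 0.5 -0.   0.5] w 0.0596
[[0.995, -0.103, -0.002], [-0.103, -0.995, 0.011], [-0.003, -0.01, -1.0]] [-0.62  0.25  1.48  0.01  1.43 -0.51]
shift [ 7.000e+00 -6.166e+02  5.000e-01] turn [-0.6  0.2  4.5] dist 617
```

drive_tool --commands '[{"tx":0,"ty":-41,"tz":-8,"wx":0,"wy":0,"wz":0},{"tx":0,"ty":-82,"tz":-15,"wx":0,"wy":0,"wz":0},{"tx":0,"ty":-123,"tz":-15,"wx":0,"wy":0,"wz":0},{"tx":0,"ty":-164,"tz":-15,"wx":0,"wy":0,"wz":0},{"tx":0,"ty":-205,"tz":-15,"wx":0,"wy":0,"wz":0},{"tx":0,"ty":-246,"tz":-15,"wx":0,"wy":0,"wz":0},{"tx":0,"ty":-287,"tz":-15,"wx":0,"wy":0,"wz":0},{"tx":0,"ty":-328,"tz":-15,"wx":0,"wy":0,"wz":0}]'

```text
time_s: 26.82
ee_pos: [0.5752, 0.0114, 0.1716]
ee_rot: [[0.995, -0.103, -0.0], [-0.103, -0.995, 0.01], [-0.001, -0.01, -1.0]]
wrist_force: [0.8, -0.1, 0.6]
gripper_width: 0.0601
```

drive_tool --commands '[{"tx":1,"ty":-41,"tz":0,"wx":0,"wy":0,"wz":1},{"tx":2,"ty":-82,"tz":0,"wx":0,"wy":0,"wz":2},{"tx":3,"ty":-123,"tz":0,"wx":0,"wy":0,"wz":3},{"tx":4,"ty":-164,"tz":0,"wx":0,"wy":0,"wz":4},{"tx":5,"ty":-205,"tz":0,"wx":0,"wy":0,"wz":4.5},{"tx":6,"ty":-243,"tz":0,"wx":0,"wy":0,"wz":4.5},{"tx":7,"ty":-275,"tz":20,"wx":0,"wy":0,"wz":4.5},{"tx":7,"ty":-288,"tz":50,"wx":0,"wy":0,"wz":4.5}]' --claw 66

```text
time_s: 27.48
ee_pos: [0.6142, 0.3015, 0.1281]
ee_rot: [[0.984, -0.178, 0.007], [-0.178, -0.984, 0.014], [0.004, -0.015, -1.0]]
wrist_force: [1.3, 0.1, 0.4]
gripper_width: 0.0662
```

```bash
python3 - <<'E'
from h import *
st();plan([.6114,.2963,.008],-10.4,0)
b=snap('wrist')[0][:,:,::-1];im,W=tray();greens('top',(.4,.62,-.12,.09))
a=im[90:280,80:450,::-1]
cv2.imwrite('pics/m4.png',cv2.resize(np.hstack([cv2.resize(a,(720,370)),cv2.resize(b,(493,370))]),(800,244)))
m=(W[...,2]>.035)&(W[...,2]<.06)&(W[...,0]>.5)&(W[...,0]<.6)&(W[...,1]<-.2)&(W[...,1]>-.4);print('blue in bin',rect(W[m]),np.median(W[m][:,2]))
E
```

```text
t 27.48 p [0.6142 0.3015 0.1281] F [1.3 0.1 0.4] w 0.0662
[[0.984, -0.178, 0.007], [-0.178, -0.984, 0.014], [0.004, -0.015, -1.0]] [0.38 0.4  1.34 0.01 1.39 0.55]
shift [ -2.3   7.4 120. ] turn [-0.9 -0.2  0.2] dist 120
tray rim 336 [545.4 -15.5 146.6 130.5 -84.4] in bridge frame [-85.3  -0.1]
top green 62 [0.575 0.002 0.03 ] zmin/max 0.025 0.034
top green 58 [ 0.524 -0.004  0.03 ] zmin/max 0.024 0.035
blue in bin [ 544.7 -287.2  142.4   44.9   84.5] 0.04817087767899664
```

View pics/m4.png

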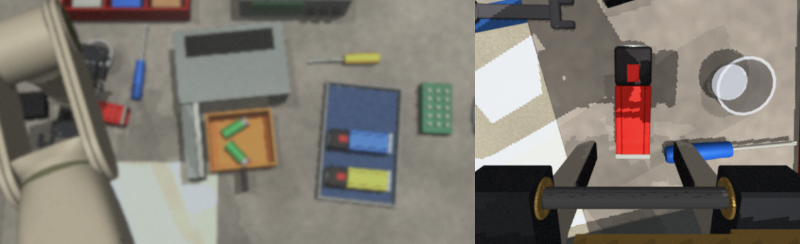

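Blue and yellow are in the bin, both cells are in the tray, and the red torch is between the fingers. The screwdriver handle sits near the mouth, clear of the finger at the grasp. I'll grasp red.

drive_tool --commands '[{"tx":-1,"ty":4,"tz":30,"wx":0,"wy":0,"wz":0},{"tx":-1,"ty":4,"tz":60,"wx":0,"wy":0,"wz":0},{"tx":-1,"ty":4,"tz":85,"wx":0,"wy":0,"wz":0},{"tx":-1,"ty":4,"tz":100,"wx":0,"wy":0,"wz":0},{"tx":-1,"ty":4,"tz":108,"wx":0,"wy":0,"wz":0},{"tx":-1,"ty":4,"tz":110,"wx":0,"wy":0,"wz":0},{"tx":-1,"ty":4,"tz":110,"wx":0,"wy":0,"wz":0},{"tx":-1,"ty":4,"tz":110,"wx":0,"wy":0,"wz":0}]'

```text
time_s: 28.3
ee_pos: [0.6116, 0.2933, 0.0163]
ee_rot: [[0.984, -0.181, 0.002], [-0.181, -0.983, 0.011], [-0.0, -0.011, -1.0]]
wrist_force: [-0.4, -0.5, 0.3]
gripper_width: 0.0656
```

```bash
python3 - <<'E'
from h import *
st();plan([.6114,.2963,.008],-10.4,0)
E
```

```text
t 28.3 p [0.6116 0.2933 0.0163] F [-0.4 -0.5  0.3] w 0.0656
[[0.984, -0.181, 0.002], [-0.181, -0.983, 0.011], [-0.0, -0.011, -1.0]] [0.37 0.5  1.43 0.01 1.21 0.54]
shift [-0.7 -2.8  8.4] turn [-0.6  0.  -0. ] dist 9
```

drive_tool --commands '[{"tx":0,"ty":-3,"tz":4,"wx":0,"wy":0,"wz":0},{"tx":0,"ty":-3,"tz":8,"wx":0,"wy":0,"wz":0},{"tx":0,"ty":-3,"tz":8,"wx":0,"wy":0,"wz":0},{"tx":0,"ty":-3,"tz":8,"wx":0,"wy":0,"wz":0},{"tx":0,"ty":-3,"tz":8,"wx":0,"wy":0,"wz":0},{"tx":0,"ty":-3,"tz":8,"wx":0,"wy":0,"wz":0},{"tx":0,"ty":-3,"tz":8,"wx":0,"wy":0,"wz":0},{"tx":0,"ty":-3,"tz":8,"wx":0,"wy":0,"wz":0}]'

```text
time_s: 28.97
ee_pos: [0.6106, 0.296, 0.0062]
ee_rot: [[0.984, -0.181, -0.001], [-0.181, -0.983, 0.01], [-0.003, -0.01, -1.0]]
wrist_force: [0.0, -0.3, 0.3]
gripper_width: 0.0664
```

drive_tool --commands '[{"tx":0,"ty":0,"tz":0,"wx":0,"wy":0,"wz":0},{"tx":0,"ty":0,"tz":0,"wx":0,"wy":0,"wz":0},{"tx":0,"ty":0,"tz":0,"wx":0,"wy":0,"wz":0},{"tx":0,"ty":0,"tz":0,"wx":0,"wy":0,"wz":0},{"tx":0,"ty":0,"tz":0,"wx":0,"wy":0,"wz":0},{"tx":0,"ty":0,"tz":0,"wx":0,"wy":0,"wz":0},{"tx":0,"ty":0,"tz":0,"wx":0,"wy":0,"wz":0},{"tx":0,"ty":0,"tz":0,"wx":0,"wy":0,"wz":0}]' --claw 30 --newtons 45

```text
time_s: 29.63
ee_pos: [0.6106, 0.296, 0.0061]
ee_rot: [[0.984, -0.181, -0.001], [-0.181, -0.983, 0.01], [-0.003, -0.01, -1.0]]
wrist_force: [-0.2, -0.1, 0.3]
gripper_width: 0.0437
```

drive_tool --commands '[{"tx":0,"ty":0,"tz":-15,"wx":0,"wy":0,"wz":0},{"tx":0,"ty":0,"tz":-40,"wx":0,"wy":0,"wz":0},{"tx":0,"ty":0,"tz":-70,"wx":0,"wy":0,"wz":0},{"tx":0,"ty":0,"tz":-105,"wx":0,"wy":0,"wz":0},{"tx":0,"ty":0,"tz":-140,"wx":0,"wy":0,"wz":0},{"tx":0,"ty":0,"tz":-175,"wx":0,"wy":0,"wz":0},{"tx":0,"ty":0,"tz":-200,"wx":0,"wy":0,"wz":0},{"tx":0,"ty":0,"tz":-210,"wx":0,"wy":0,"wz":0}]'

```text
time_s: 30.3
ee_pos: [0.6125, 0.2947, 0.2229]
ee_rot: [[0.984, -0.181, 0.006], [-0.181, -0.983, 0.013], [0.004, -0.014, -1.0]]
wrist_force: [-0.3, 1.1, -0.3]
gripper_width: 0.0438
```

```bash
python3 - <<'E'
from h import *
st(); tip([0,.0485,.009],.06,e=E_-[0,0,.004]); plan([.539,.092,.214],6,0)
E
```

```text
t 30.3 p [0.6125 0.2947 0.2229] F [-0.3  1.1 -0.3] w 0.0438
[[0.984, -0.181, 0.006], [-0.181, -0.983, 0.013], [0.004, -0.014, -1.0]] [0.37 0.33 1.25 0.01 1.55 0.55]
tool target [0.5393 0.0919 0.1975]
shift [-35.5 213.   22.4] turn [ 58.8  -8.9 -14.7] dist 217
down unit in tool [0.    0.866 0.5  ] bridge -y unit in tool [-0.     0.5   -0.866]
shift [-35.8 212.7   5.9] turn [ -0.8  -0.3 -16.4] dist 216
```

drive_tool --commands '[{"tx":-1,"ty":6,"tz":0,"wx":0,"wy":0,"wz":0},{"tx":-3,"ty":18,"tz":0,"wx":0,"wy":0,"wz":0},{"tx":-6,"ty":36,"tz":0,"wx":0,"wy":0,"wz":0},{"tx":-9,"ty":56,"tz":0,"wx":0,"wy":0,"wz":0},{"tx":-12,"ty":76,"tz":0,"wx":0,"wy":0,"wz":0},{"tx":-15,"ty":93,"tz":0,"wx":0,"wy":0,"wz":0},{"tx":-17,"ty":105,"tz":0,"wx":0,"wy":0,"wz":0},{"tx":-18,"ty":110,"tz":0,"wx":0,"wy":0,"wz":0}]'

```text
time_s: 30.97
ee_pos: [0.5716, 0.187, 0.2127]
ee_rot: [[0.983, -0.182, -0.005], [-0.182, -0.983, 0.009], [-0.006, -0.008, -1.0]]
wrist_force: [0.1, 0.2, -3.3]
gripper_width: 0.0437
```

drive_tool --commands '[{"tx":-1,"ty":6,"tz":0,"wx":0,"wy":0,"wz":-1},{"tx":-3,"ty":18,"tz":0,"wx":0,"wy":0,"wz":-3},{"tx":-6,"ty":35,"tz":0,"wx":0,"wy":0,"wz":-6},{"tx":-9,"ty":53,"tz":0,"wx":0,"wy":0,"wz":-9},{"tx":-12,"ty":71,"tz":0,"wx":0,"wy":0,"wz":-12},{"tx":-15,"ty":88,"tz":0,"wx":0,"wy":0,"wz":-14},{"tx":-17,"ty":98,"tz":0,"wx":0,"wy":0,"wz":-16},{"tx":-18,"ty":103,"tz":0,"wx":0,"wy":0,"wz":-16.5}]'

```text
time_s: 31.63
ee_pos: [0.5361, 0.09, 0.2131]
ee_rot: [[0.994, 0.107, -0.003], [0.107, -0.994, 0.01], [-0.002, -0.01, -1.0]]
wrist_force: [-0.3, 0.3, -2.4]
gripper_width: 0.0437
```

drive_tool --commands '[{"tx":0,"ty":0,"tz":0,"wx":2,"wy":0,"wz":0},{"tx":0,"ty":0,"tz":0,"wx":7,"wy":0,"wz":0},{"tx":0,"ty":0,"tz":0,"wx":13,"wy":0,"wz":0},{"tx":0,"ty":0,"tz":0,"wx":19,"wy":0,"wz":0},{"tx":0,"ty":0,"tz":0,"wx":25,"wy":0,"wz":0},{"tx":0,"ty":0,"tz":0,"wx":31,"wy":0,"wz":0},{"tx":0,"ty":0,"tz":0,"wx":36,"wy":0,"wz":0},{"tx":0,"ty":0,"tz":0,"wx":38,"wy":0,"wz":0}]'

```text
time_s: 32.3
ee_pos: [0.5366, 0.09, 0.2123]
ee_rot: [[0.995, 0.078, -0.067], [0.103, -0.774, 0.624], [-0.003, -0.628, -0.778]]
wrist_force: [0.4, -0.8, -2.7]
gripper_width: 0.044
```

drive_tool --commands '[{"tx":0,"ty":0,"tz":0,"wx":2,"wy":0,"wz":0},{"tx":0,"ty":0,"tz":0,"wx":6,"wy":0,"wz":0},{"tx":0,"ty":0,"tz":0,"wx":11,"wy":0,"wz":0},{"tx":0,"ty":0,"tz":0,"wx":16,"wy":0,"wz":0},{"tx":0,"ty":0,"tz":0,"wx":20,"wy":0,"wz":0},{"tx":0,"ty":0,"tz":0,"wx":22,"wy":0,"wz":0},{"tx":0,"ty":0,"tz":0,"wx":22,"wy":0,"wz":0},{"tx":0,"ty":0,"tz":0,"wx":22,"wy":0,"wz":0}]'

```text
time_s: 32.97
ee_pos: [0.5369, 0.091, 0.2133]
ee_rot: [[0.994, 0.051, -0.093], [0.106, -0.49, 0.865], [-0.002, -0.87, -0.492]]
wrist_force: [-0.5, -0.7, -3.1]
gripper_width: 0.0437
```

```bash
python3 - <<'E'
from h import *
st(); tip([0,.0486,.0065],.06,e=E_-[0,0,.004]);greens()
E
```

```text
t 32.97 p [0.5369 0.091  0.2133] F [-0.5 -0.7 -3.1] w 0.0437
[[0.994, 0.051, -0.093], [0.106, -0.49, 0.865], [-0.002, -0.87, -0.492]] [-0.47  0.35  1.61  0.85  1.83 -0.64]
tool target [0.539  0.0941 0.1963]
shift [ 2.5 13.4 10.8] turn [-0.5  0.1 -0.1] dist 17
down unit in tool [0.    0.866 0.5  ] bridge -y unit in tool [-0.     0.5   -0.866]
scene green 81 [ 0.531 -0.005  0.028] zmin/max 0.013 0.035
scene green 83 [0.579 0.003 0.029] zmin/max 0.019 0.036
```

drive_tool --commands '[{"tx":1,"ty":4,"tz":3,"wx":0,"wy":0,"wz":0},{"tx":2,"ty":9,"tz":7,"wx":0,"wy":0,"wz":0},{"tx":2,"ty":12,"tz":10,"wx":0,"wy":0,"wz":0},{"tx":2,"ty":13,"tz":11,"wx":0,"wy":0,"wz":0},{"tx":2,"ty":13,"tz":11,"wx":0,"wy":0,"wz":0},{"tx":2,"ty":13,"tz":11,"wx":0,"wy":0,"wz":0},{"tx":2,"ty":13,"tz":11,"wx":0,"wy":0,"wz":0},{"tx":2,"ty":13,"tz":11,"wx":0,"wy":0,"wz":0}]'

```text
time_s: 33.68
ee_pos: [0.5387, 0.0942, 0.1976]
ee_rot: [[0.994, 0.052, -0.092], [0.106, -0.489, 0.866], [0.0, -0.871, -0.492]]
wrist_force: [-0.3, -0.8, -2.8]
gripper_width: 0.0438
```

drive_tool --commands '[{"tx":0,"ty":26,"tz":15,"wx":0,"wy":0,"wz":0},{"tx":0,"ty":54,"tz":31,"wx":0,"wy":0,"wz":0},{"tx":0,"ty":28,"tz":16,"wx":0,"wy":0,"wz":0},{"tx":0,"ty":0,"tz":0,"wx":0,"wy":0,"wz":0},{"tx":0,"ty":0,"tz":0,"wx":0,"wy":0,"wz":0},{"tx":0,"ty":26,"tz":15,"wx":0,"wy":0,"wz":0},{"tx":0,"ty":54,"tz":31,"wx":0,"wy":0,"wz":0},{"tx":0,"ty":28,"tz":16,"wx":0,"wy":0,"wz":0}]'

```text
time_s: 34.35
ee_pos: [0.532, 0.0969, 0.1504]
ee_rot: [[0.994, 0.03, -0.104], [0.105, -0.482, 0.87], [-0.024, -0.876, -0.482]]
wrist_force: [-3.1, 1.2, -5.7]
gripper_width: 0.0437
```

```bash
python3 - <<'E'
from h import *
st(); im,W=greens();plan([.622,-.18,.24],-6,0)
b=snap('wrist')[0][:,:,::-1]
a=cv2.resize(im[120:240,200:350,::-1],(480,384),interpolation=cv2.INTER_CUBIC);cv2.imwrite('pics/m5.png',cv2.resize(np.hstack([a,b]),(800,310)))
E
```

```text
t 34.35 p [0.532  0.0969 0.1504] F [-3.1  1.2 -5.7] w 0.0437
[[0.994, 0.03, -0.104], [0.105, -0.482, 0.87], [-0.024, -0.876, -0.482]] [-0.47  0.44  1.63  0.84  1.77 -0.7 ]
scene green 242 [ 0.568 -0.016  0.032] zmin/max 0.015 0.052
shift [  55.1   69.4 -285.4] turn [-60.7   7.   10.6] dist 299
```

View pics/m5.png

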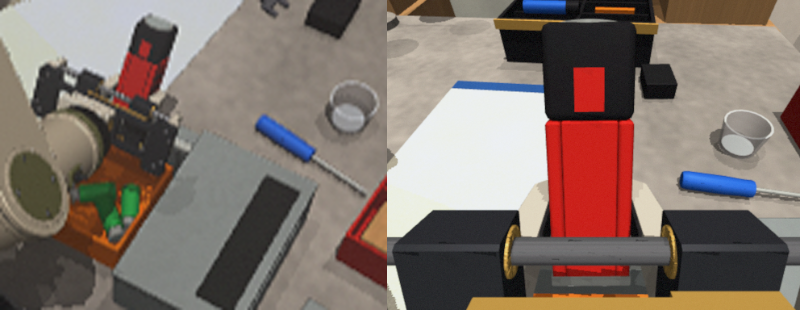

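Three cells are now in the tray (green cluster at (105,200)). Red goes to the bin's far slot.

drive_tool --commands '[{"tx":0,"ty":-20,"tz":-20,"wx":-3,"wy":0,"wz":0},{"tx":8,"ty":-15,"tz":-55,"wx":-10,"wy":1,"wz":2},{"tx":16,"ty":0,"tz":-92,"wx":-17,"wy":2,"wz":4},{"tx":24,"ty":18,"tz":-130,"wx":-24,"wy":3,"wz":5},{"tx":32,"ty":35,"tz":-168,"wx":-31,"wy":4,"wz":6},{"tx":40,"ty":48,"tz":-206,"wx":-38,"wy":5,"wz":8},{"tx":48,"ty":60,"tz":-244,"wx":-45,"wy":5,"wz":9},{"tx":55,"ty":69,"tz":-280,"wx":-52,"wy":6,"wz":10}]'

```text
time_s: 35.12
ee_pos: [0.6243, -0.1791, 0.247]
ee_rot: [[0.996, -0.09, 0.007], [-0.09, -0.986, 0.144], [-0.006, -0.144, -0.99]]
wrist_force: [0.9, -0.1, -3.2]
gripper_width: 0.0437
```

```bash
python3 - <<'E'
from h import *
st();plan([.631,-.326,.24],-6,0);plan([.631,-.326,.08],-6,0)
im,W=tray();greens('top',(.4,.62,-.12,.09))
E
```

```text
t 35.12 p [ 0.6243 -0.1791  0.247 ] F [ 0.9 -0.1 -3.2] w 0.0437
[[0.996, -0.09, 0.007], [-0.09, -0.986, 0.144], [-0.006, -0.144, -0.99]] [-0.44  0.3   1.26  0.13  1.64 -0.34]
shift [ 20.  145.1 -14.1] turn [-8.3  0.4  0.8] dist 147
shift [ 21.  168.1 144.2] turn [-8.3  0.4  0.8] dist 222
tray rim 368 [550.1 -15.2 148.5 131.7 -84.3] in bridge frame [-80.6  -0.3]
top green 63 [0.578 0.002 0.03 ] zmin/max 0.024 0.034
top green 32 [ 0.539 -0.001  0.029] zmin/max 0.027 0.036
```

drive_tool --commands '[{"tx":5,"ty":37,"tz":-4,"wx":-4,"wy":0,"wz":0},{"tx":11,"ty":77,"tz":-8,"wx":-8,"wy":0,"wz":0.8},{"tx":16,"ty":115,"tz":-12,"wx":-8,"wy":0,"wz":0.8},{"tx":20,"ty":145,"tz":-5,"wx":-8,"wy":0,"wz":0.8},{"tx":20,"ty":152,"tz":30,"wx":-8,"wy":0,"wz":0.8},{"tx":20,"ty":158,"tz":68,"wx":-8,"wy":0,"wz":0.8},{"tx":20,"ty":164,"tz":108,"wx":-8,"wy":0,"wz":0.8},{"tx":20,"ty":168,"tz":140,"wx":-8,"wy":0,"wz":0.8}]'

```text
time_s: 35.88
ee_pos: [0.6265, -0.3209, 0.0761]
ee_rot: [[0.995, -0.103, -0.013], [-0.103, -0.995, 0.016], [-0.014, -0.015, -1.0]]
wrist_force: [1.1, 0.2, -2.6]
gripper_width: 0.044
```

drive_tool --commands '[{"tx":0,"ty":0,"tz":15,"wx":0,"wy":0,"wz":0},{"tx":0,"ty":0,"tz":30,"wx":0,"wy":0,"wz":0},{"tx":0,"ty":0,"tz":38,"wx":0,"wy":0,"wz":0},{"tx":0,"ty":0,"tz":40,"wx":0,"wy":0,"wz":0},{"tx":0,"ty":0,"tz":40,"wx":0,"wy":0,"wz":0},{"tx":0,"ty":0,"tz":40,"wx":0,"wy":0,"wz":0},{"tx":0,"ty":0,"tz":40,"wx":0,"wy":0,"wz":0},{"tx":0,"ty":0,"tz":40,"wx":0,"wy":0,"wz":0}]'

```text
time_s: 36.55
ee_pos: [0.6282, -0.3218, 0.0405]
ee_rot: [[0.995, -0.103, -0.01], [-0.102, -0.995, 0.012], [-0.011, -0.011, -1.0]]
wrist_force: [-0.9, 0.2, -1.9]
gripper_width: 0.0437
```

```bash
python3 - <<'E'
from h import *
st();plan([.631,-.326,.0125],-6,0)
im,d,c=snap('top'); cv2.imwrite('pics/t6.png',cv2.resize(im[90:280,80:450,::-1],None,fx=2.1,fy=2.1,interpolation=cv2.INTER_CUBIC))
E
```

```text
t 36.55 p [ 0.6282 -0.3218  0.0405] F [-0.9  0.2 -1.9] w 0.0437
[[0.995, -0.103, -0.01], [-0.102, -0.995, 0.012], [-0.011, -0.011, -1.0]] [-0.55  0.56  1.3   0.01  1.3  -0.45]
shift [ 3.5  4.2 27.9] turn [-0.6  0.7  0.1] dist 28
```

View pics/t6.png

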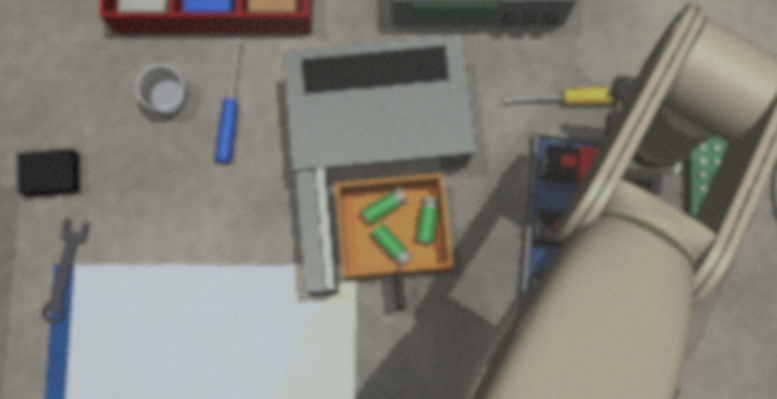

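All three cells lie flat in the tray, at (383,205), (427,220) and (390,243). I'll lower red, release and lift.

drive_tool --commands '[{"tx":3,"ty":4,"tz":7,"wx":0,"wy":0.6,"wz":0},{"tx":3,"ty":4,"tz":14,"wx":0,"wy":0.6,"wz":0},{"tx":3,"ty":4,"tz":20,"wx":0,"wy":0.6,"wz":0},{"tx":3,"ty":4,"tz":25,"wx":0,"wy":0.6,"wz":0},{"tx":3,"ty":4,"tz":28,"wx":0,"wy":0.6,"wz":0},{"tx":3,"ty":4,"tz":28,"wx":0,"wy":0.6,"wz":0},{"tx":3,"ty":4,"tz":28,"wx":0,"wy":0.6,"wz":0},{"tx":3,"ty":4,"tz":28,"wx":0,"wy":0.6,"wz":0}]'

```text
time_s: 37.27
ee_pos: [0.6293, -0.325, 0.0102]
ee_rot: [[0.995, -0.103, -0.002], [-0.103, -0.995, 0.013], [-0.004, -0.012, -1.0]]
wrist_force: [0.0, 0.6, -2.5]
gripper_width: 0.0438
```

drive_tool --commands '[{"tx":0,"ty":0,"tz":0,"wx":0,"wy":0,"wz":0},{"tx":0,"ty":0,"tz":0,"wx":0,"wy":0,"wz":0},{"tx":0,"ty":0,"tz":0,"wx":0,"wy":0,"wz":0},{"tx":0,"ty":0,"tz":0,"wx":0,"wy":0,"wz":0},{"tx":0,"ty":0,"tz":-20,"wx":0,"wy":0,"wz":0},{"tx":0,"ty":0,"tz":-60,"wx":0,"wy":0,"wz":0},{"tx":0,"ty":0,"tz":-100,"wx":0,"wy":0,"wz":0},{"tx":0,"ty":0,"tz":-140,"wx":0,"wy":0,"wz":0}]' --claw 60

```text
time_s: 37.93
ee_pos: [0.6292, -0.3265, 0.1516]
ee_rot: [[0.995, -0.103, -0.003], [-0.103, -0.995, 0.013], [-0.005, -0.013, -1.0]]
wrist_force: [1.2, -0.2, 0.6]
gripper_width: 0.0598
```

```bash
python3 - <<'E'
from h import *
st();im,W=tray();ex,ey=geo()
m=(W[...,2]>.066)&(W[...,2]<.086);q=W[...,:2]-BO;a=q@ex;b=q@ey
m&=(a>-.24)&(a<-.15)&(abs(b)<.06);print('fin',m.sum(),rect(W[m]))
f=rect(W[m])[:2]/1000
plan([f[0],f[1],.17],-84,0)
E
```

```text
t 37.93 p [ 0.6292 -0.3265  0.1516] F [ 1.2 -0.2  0.6] w 0.0598
[[0.995, -0.103, -0.003], [-0.103, -0.995, 0.013], [-0.005, -0.013, -1.0]] [-0.56  0.47  1.21  0.01  1.48 -0.45]
tray rim 351 [549.7 -15.5 148.9 130.9 -84.6] in bridge frame [-81.   -0.5]
fin 73 [458.1 -24.8  45.3  11.8   5.5]
shift [-205.4 -284.8   -6.4] turn [-0.6 -0.1 78.1] dist 351
```

drive_tool --commands '[{"tx":-23,"ty":-32,"tz":-5,"wx":0,"wy":0,"wz":7},{"tx":-46,"ty":-64,"tz":-10,"wx":0,"wy":0,"wz":14},{"tx":-69,"ty":-96,"tz":-10,"wx":0,"wy":0,"wz":21},{"tx":-92,"ty":-128,"tz":-10,"wx":0,"wy":0,"wz":28},{"tx":-115,"ty":-160,"tz":-10,"wx":0,"wy":0,"wz":35},{"tx":-138,"ty":-192,"tz":-10,"wx":0,"wy":0,"wz":42},{"tx":-161,"ty":-224,"tz":-10,"wx":0,"wy":0,"wz":49},{"tx":-184,"ty":-256,"tz":-10,"wx":0,"wy":0,"wz":56}]' --claw 50

```text
time_s: 38.65
ee_pos: [0.4719, -0.0521, 0.1643]
ee_rot: [[0.466, -0.885, -0.001], [-0.885, -0.466, 0.012], [-0.012, -0.005, -1.0]]
wrist_force: [0.8, 0.1, 1.1]
gripper_width: 0.0499
```

```bash
python3 - <<'E'
from h import *
st();plan([.456,-.025,.12],-84,0)
E
```

```text
t 38.65 p [ 0.4719 -0.0521  0.1643] F [0.8 0.1 1.1] w 0.0499
[[0.466, -0.885, -0.001], [-0.885, -0.466, 0.012], [-0.012, -0.005, -1.0]] [-0.23 -0.18  1.89  0.01  1.43  0.86]
shift [-30.9   1.7  44.6] turn [-0.1  0.7 21.7] dist 54
```

drive_tool --commands '[{"tx":-10,"ty":1,"tz":0,"wx":0,"wy":0,"wz":7},{"tx":-20,"ty":2,"tz":0,"wx":0,"wy":0.7,"wz":14},{"tx":-30,"ty":2,"tz":5,"wx":0,"wy":0.7,"wz":21},{"tx":-31,"ty":2,"tz":15,"wx":0,"wy":0.7,"wz":21.7},{"tx":-31,"ty":2,"tz":30,"wx":0,"wy":0.7,"wz":21.7},{"tx":-31,"ty":2,"tz":40,"wx":0,"wy":0.7,"wz":21.7},{"tx":-31,"ty":2,"tz":45,"wx":0,"wy":0.7,"wz":21.7},{"tx":-31,"ty":2,"tz":45,"wx":0,"wy":0.7,"wz":21.7}]'

```text
time_s: 39.32
ee_pos: [0.4554, -0.0267, 0.1177]
ee_rot: [[0.113, -0.994, -0.002], [-0.994, -0.113, 0.001], [-0.002, 0.002, -1.0]]
wrist_force: [0.2, 0.7, -0.6]
gripper_width: 0.0502
```

```bash
python3 - <<'E'
from h import *
st();plan([.456,-.025,.047],-84,0);im,W=tray()
b=snap('wrist')[0][:,:,::-1];cv2.imwrite('pics/w7.png',b)
E
```

```text
t 39.32 p [ 0.4554 -0.0267  0.1177] F [ 0.2  0.7 -0.6] w 0.0502
[[0.113, -0.994, -0.002], [-0.994, -0.113, 0.001], [-0.002, 0.002, -1.0]] [-0.17 -0.19  1.99  0.    1.34  1.29]
shift [-1.5 -0.9 70.7] turn [0.1 0.1 0.5] dist 71
tray rim 90 [608.6  -9.8 146.5  28.1  88.1] in bridge frame [-21.8  -1. ]
```

View pics/w7.png

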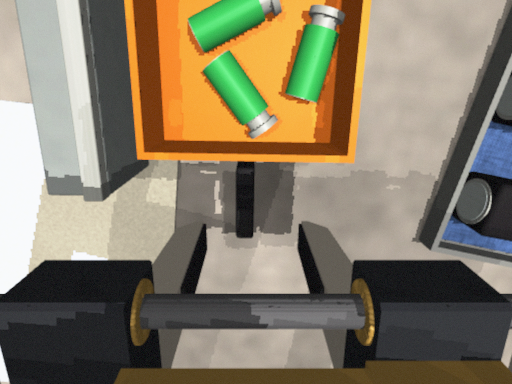

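The three cells are flat in the tray and the fin at (245,200) lies between the fingers. I'll go down and grip it.

drive_tool --commands '[{"tx":-1,"ty":-1,"tz":15,"wx":0,"wy":0,"wz":0.5},{"tx":-1,"ty":-1,"tz":32,"wx":0,"wy":0,"wz":0.5},{"tx":-1,"ty":-1,"tz":48,"wx":0,"wy":0,"wz":0.5},{"tx":-1,"ty":-1,"tz":60,"wx":0,"wy":0,"wz":0.5},{"tx":-1,"ty":-1,"tz":67,"wx":0,"wy":0,"wz":0.5},{"tx":-1,"ty":-1,"tz":70,"wx":0,"wy":0,"wz":0.5},{"tx":-1,"ty":-1,"tz":70,"wx":0,"wy":0,"wz":0.5},{"tx":-1,"ty":-1,"tz":70,"wx":0,"wy":0,"wz":0.5}]'

```text
time_s: 40.08
ee_pos: [0.4581, -0.0255, 0.0504]
ee_rot: [[0.103, -0.995, 0.002], [-0.995, -0.103, 0.001], [-0.0, -0.002, -1.0]]
wrist_force: [-0.4, 0.8, 0.7]
gripper_width: 0.0499
```

drive_tool --commands '[{"tx":0,"ty":0,"tz":0,"wx":0,"wy":0,"wz":0},{"tx":0,"ty":0,"tz":0,"wx":0,"wy":0,"wz":0},{"tx":0,"ty":0,"tz":0,"wx":0,"wy":0,"wz":0},{"tx":0,"ty":0,"tz":0,"wx":0,"wy":0,"wz":0},{"tx":0,"ty":0,"tz":0,"wx":0,"wy":0,"wz":0},{"tx":0,"ty":0,"tz":0,"wx":0,"wy":0,"wz":0},{"tx":0,"ty":0,"tz":0,"wx":0,"wy":0,"wz":0},{"tx":0,"ty":0,"tz":0,"wx":0,"wy":0,"wz":0}]' --claw 0 --newtons 25

```text
time_s: 40.75
ee_pos: [0.4575, -0.0251, 0.0497]
ee_rot: [[0.103, -0.995, 0.001], [-0.995, -0.103, 0.001], [-0.001, -0.002, -1.0]]
wrist_force: [-1.1, 1.7, 3.0]
gripper_width: 0.0119
```

```bash
python3 - <<'E'
from h import *
st();ex,ey=geo()
im,W=tray();q=W[...,:2]-BO;a=q@ex;b=q@ey
m=(W[...,2]>.045)&(W[...,2]<.072)&(abs(b)<.09)&(a>-.16)&(a<.01)
hsv=cv2.cvtColor(im,cv2.COLOR_RGB2HSV);m&=(hsv[...,0]<22)&(hsv[...,1]>110)
print('back rim a max',np.sort(a[m])[-6:].round(4),'b',b[m].min().round(4),b[m].max().round(4))
f=np.array(bot.get_state()['ee_pos'][:2])-BO;print('tcp in bridge',f@ex,f@ey)
p=BO+(-.0255)*ex+(-.001)*ey;plan([p[0],p[1],.047],-84,0)
E
```

```text
t 40.75 p [ 0.4575 -0.0251  0.0497] F [-1.1  1.7  3. ] w 0.0119
[[0.103, -0.995, 0.001], [-0.995, -0.103, 0.001], [-0.001, -0.002, -1.0]] [-0.17 -0.1   2.05  0.    1.2   1.3 ]
tray rim 145 [595.1 -10.5 147.2  48.3 -88.6] in bridge frame [-35.3  -0.3]
back rim a max [-0.0158 -0.0156 -0.0156 -0.0153 -0.0148 -0.0144] b -0.0738 0.0736
tcp in bridge -0.17370663320150545 -0.00045833027503234847
shift [   0.4 -148.2    3. ] turn [-0.1  0.1 -0.1] dist 148
```

drive_tool --commands '[{"tx":0,"ty":-8,"tz":0,"wx":0,"wy":0,"wz":0},{"tx":0,"ty":-24,"tz":0,"wx":0,"wy":0,"wz":0},{"tx":0,"ty":-44,"tz":0,"wx":0,"wy":0,"wz":0},{"tx":0,"ty":-64,"tz":0,"wx":0,"wy":0,"wz":0},{"tx":0,"ty":-84,"tz":0,"wx":0,"wy":0,"wz":0},{"tx":0,"ty":-104,"tz":0,"wx":0,"wy":0,"wz":0},{"tx":0,"ty":-122,"tz":0,"wx":0,"wy":0,"wz":0},{"tx":0,"ty":-132,"tz":0,"wx":0,"wy":0,"wz":0}]'

```text
time_s: 41.47
ee_pos: [0.5895, -0.0116, 0.0496]
ee_rot: [[0.103, -0.995, -0.0], [-0.995, -0.103, 0.001], [-0.001, 0.0, -1.0]]
wrist_force: [-9.7, 1.0, 13.2]
gripper_width: 0.0118
```

drive_tool --commands '[{"tx":0,"ty":-5,"tz":0,"wx":0,"wy":0,"wz":0},{"tx":0,"ty":-10,"tz":0,"wx":0,"wy":0,"wz":0},{"tx":0,"ty":-15,"tz":0,"wx":0,"wy":0,"wz":0},{"tx":0,"ty":-18,"tz":0,"wx":0,"wy":0,"wz":0},{"tx":0,"ty":-20,"tz":0,"wx":0,"wy":0,"wz":0},{"tx":0,"ty":-20,"tz":0,"wx":0,"wy":0,"wz":0},{"tx":0,"ty":-20,"tz":0,"wx":0,"wy":0,"wz":0},{"tx":0,"ty":-20,"tz":0,"wx":0,"wy":0,"wz":0}]'

```text
time_s: 42.13
ee_pos: [0.6082, -0.0096, 0.0496]
ee_rot: [[0.103, -0.995, 0.0], [-0.995, -0.103, 0.001], [-0.001, -0.0, -1.0]]
wrist_force: [-4.2, 1.2, 4.0]
gripper_width: 0.0119
```

drive_tool --commands '[{"tx":0,"ty":0,"tz":0,"wx":0,"wy":0,"wz":0},{"tx":0,"ty":0,"tz":0,"wx":0,"wy":0,"wz":0},{"tx":0,"ty":0,"tz":0,"wx":0,"wy":0,"wz":0},{"tx":0,"ty":0,"tz":0,"wx":0,"wy":0,"wz":0},{"tx":0,"ty":0,"tz":-20,"wx":0,"wy":0,"wz":0},{"tx":0,"ty":10,"tz":-60,"wx":0,"wy":0,"wz":0},{"tx":0,"ty":30,"tz":-90,"wx":0,"wy":0,"wz":0},{"tx":0,"ty":60,"tz":-115,"wx":0,"wy":0,"wz":0}]' --claw 50

```text
time_s: 42.8
ee_pos: [0.5502, -0.0161, 0.1675]
ee_rot: [[0.103, -0.995, 0.005], [-0.995, -0.103, 0.0], [0.0, -0.005, -1.0]]
wrist_force: [-0.1, -0.5, 0.7]
gripper_width: 0.0497
```

drive_tool --commands '[{"tx":0,"ty":30,"tz":0,"wx":0,"wy":0,"wz":0},{"tx":0,"ty":60,"tz":-10,"wx":0,"wy":0,"wz":0},{"tx":0,"ty":75,"tz":-20,"wx":0,"wy":0,"wz":0},{"tx":0,"ty":80,"tz":-30,"wx":0,"wy":0,"wz":0},{"tx":0,"ty":80,"tz":-30,"wx":0,"wy":0,"wz":0},{"tx":0,"ty":80,"tz":-30,"wx":0,"wy":0,"wz":0},{"tx":0,"ty":80,"tz":-30,"wx":0,"wy":0,"wz":0},{"tx":0,"ty":80,"tz":-30,"wx":0,"wy":0,"wz":0}]'

```text
time_s: 43.47
ee_pos: [0.4696, -0.0241, 0.1938]
ee_rot: [[0.103, -0.995, 0.0], [-0.995, -0.103, 0.001], [-0.001, -0.0, -1.0]]
wrist_force: [-0.2, -0.2, -0.7]
gripper_width: 0.0498
```

```bash
python3 - <<'E'
from h import *
st();ex,ey=geo()
for n in('top','wrist'):
    im,d,c=snap(n,n+'8.png');W=cloud(d,c);q=W[...,:2]-BO;a=q@ex;b=q@ey;z=W[...,2]
    hsv=cv2.cvtColor(im,cv2.COLOR_RGB2HSV)
    s=(z>.091)&(z<.1)&(abs(b)<.07)&(a>-.03)&(a<.05)
    o=(hsv[...,0]<22)&(hsv[...,1]>110)&(abs(b)<.08)&(a>-.05)&(a<.05)&(z<.075)&(z>.01)
    fn=(z>.07)&(z<.084)&(abs(b+.0)<.03)&(a>-.07)&(a<-.003)
    for B in(-.055,-.03,.03,.055):
        k=abs(b-B)<.006; S=a[s&k];O=a[o&k]
        print(n,B,'shelf',np.sort(S)[:4].round(4),'front wall',(len(O),np.percentile(O,[5,50,95]).round(4)) if len(O) else None)
    if fn.sum(): print('fin a',a[fn].min().round(4),a[fn].max().round(4),rect(W[fn]))
E
```

```text
t 43.47 p [ 0.4696 -0.0241  0.1938] F [-0.2 -0.2 -0.7] w 0.0498
[[0.103, -0.995, 0.0], [-0.995, -0.103, 0.001], [-0.001, -0.0, -1.0]] [-0.16 -0.22  1.87  0.    1.49  1.31]
top -0.055 shelf [-0.001  -0.0007  0.0002  0.0015] front wall None
top -0.03 shelf [0.0012 0.004  0.0044 0.0047] front wall None
top 0.03 shelf [0.0171 0.0196 0.0199 0.0212] front wall None
top 0.055 shelf [0.0337 0.0345 0.0345 0.0352] front wall None
wrist -0.055 shelf [] front wall None
wrist -0.03 shelf [] front wall None
wrist 0.03 shelf [] front wall None
wrist 0.055 shelf [] front wall None
fin a -0.0452 -0.0197 [597.9  -9.6  25.5  11.9   6.6]
```

View pics/wrist8.png

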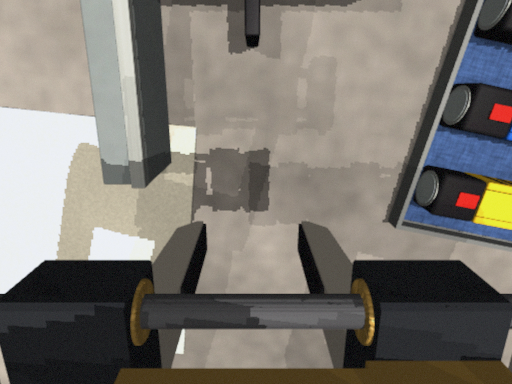

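drive_tool --commands '[{"tx":37,"ty":16,"tz":-5,"wx":0,"wy":0,"wz":0},{"tx":74,"ty":32,"tz":-10,"wx":0,"wy":0,"wz":0},{"tx":111,"ty":48,"tz":-15,"wx":0,"wy":0,"wz":0},{"tx":148,"ty":64,"tz":-20,"wx":0,"wy":0,"wz":0},{"tx":185,"ty":80,"tz":-20,"wx":0,"wy":0,"wz":0},{"tx":222,"ty":96,"tz":-20,"wx":0,"wy":0,"wz":0},{"tx":259,"ty":112,"tz":-20,"wx":0,"wy":0,"wz":0},{"tx":290,"ty":125,"tz":-20,"wx":0,"wy":0,"wz":0}]'

```text
time_s: 44.23
ee_pos: [0.3735, -0.328, 0.2137]
ee_rot: [[0.102, -0.995, 0.001], [-0.995, -0.102, 0.001], [-0.001, -0.001, -1.0]]
wrist_force: [-0.1, 1.1, 0.3]
gripper_width: 0.05
```

```bash
python3 - <<'E'
from h import *
st();ex,ey=geo()
im0=cv2.imread('pics/top0.png')[...,::-1];W0=np.load('top0.npy')
im,d,c=snap('top');W1=cloud(d,c)
for n,i,W in(('start',im0,W0),('now',im,W1)):
    q=W[...,:2]-BO;a=q@ex;b=q@ey;z=W[...,2];hsv=cv2.cvtColor(np.ascontiguousarray(i),cv2.COLOR_RGB2HSV)
    s=(z>.091)&(z<.1)&(a>-.03)&(a<.05)
    o=(hsv[...,0]<22)&(hsv[...,1]>110)&(abs(b)<.08)&(a>-.05)&(a<.05)&(z<.08)&(z>.01)
    for B in(-.06,-.03,.03,.06):
        k=abs(b-B)<.008; S=a[s&k];O=np.c_[a,0*a][0] if 0 else a[o&k]
        zo=z[o&k]
        print(n,B,'shelf',np.sort(S)[:5].round(4),'wall',(len(O),np.percentile(O,[10,50,90]).round(4),np.percentile(zo,[10,90]).round(3)) if len(O) else None)
    fn=(z>.07)&(z<.084)&(abs(b)<.03)&(a>-.08)&(a<-.003)
    print('fin a',np.sort(a[fn])[:3].round(4),fn.sum(),rect(W[fn]))
for k,X in(('y',.46),('b',.545),('r',.632)):
    m=(W1[...,2]>.035)&(W1[...,2]<.06)&(abs(W1[...,0]-X)<.043)&(W1[...,1]<-.19)&(W1[...,1]>-.4)
    if m.sum()>20: print(k,m.sum(),rect(W1[m]))
sc=snap('scene')[0]
A=cv2.resize(im[90:280,80:450],(720,370),interpolation=cv2.INTER_CUBIC);Bm=cv2.resize(sc[140:230,215:325],(452,370),interpolation=cv2.INTER_CUBIC)
cv2.imwrite('pics/end.png',cv2.resize(np.hstack([A,Bm])[...,::-1],(800,253)))
E
```

```text
t 44.23 p [ 0.3735 -0.328   0.2137] F [-0.1  1.1  0.3] w 0.05
[[0.102, -0.995, 0.001], [-0.995, -0.102, 0.001], [-0.001, -0.001, -1.0]] [-0.82 -0.15  1.77  0.    1.52  0.64]
start -0.06 shelf [0.0019 0.002  0.0023 0.0026 0.0043] wall (13, array([-0.0015, -0.0006,  0.0018]), array([0.051, 0.061]))
start -0.03 shelf [-0.0006 -0.0002  0.0008  0.0009  0.0015] wall (14, array([-0.0019, -0.0008,  0.0022]), array([0.047, 0.059]))
start 0.03 shelf [-0.0004  0.0006  0.0007  0.0017  0.0018] wall (14, array([-0.0029, -0.0016,  0.0012]), array([0.051, 0.062]))
start 0.06 shelf [0.     0.0006 0.0019 0.0024 0.0027] wall (16, array([-0.0035, -0.0019,  0.0013]), array([0.047, 0.06 ]))
fin a [-0.0522 -0.052  -0.0518] 72 [601.5  -7.2  47.1  11.8   6.4]
now -0.06 shelf [0.     0.0002 0.0006 0.0007 0.0015] wall (1, array([0.0058, 0.0058, 0.0058]), array([0.039, 0.039]))
now -0.03 shelf [0.0003 0.001  0.0019 0.002  0.002 ] wall None
now 0.03 shelf [-0.0001  0.0002  0.0009  0.0013  0.0018] wall (2, array([0.0052, 0.0052, 0.0052]), array([0.035, 0.045]))
now 0.06 shelf [-0.0004 -0.0002  0.0025  0.0025  0.0026] wall None
fin a [-0.0447 -0.0444 -0.0441] 59 [606.7 -13.   41.1  11.8   6. ]
y 781 [ 459.4 -280.5  142.2   44.8   84.9]
b 762 [ 544.3 -287.4  142.1   44.9   84.9]
r 748 [ 631.9 -298.   141.8   45.2   84.7]
```

View pics/end.png

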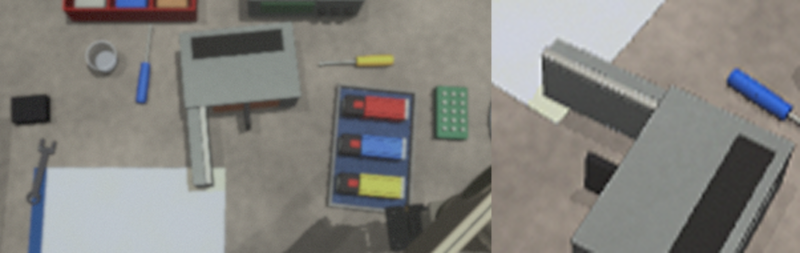

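The final view shows the tray under the shelf with only the fin out. The three torches lie in the bin and the other items look unmoved. The front wall measures about 5 mm behind the shelf edge. I'll hand the job in.

```bash
python3 -c "
from h import *
im,W=tray();print(bot.close_job())"
```

```text
tray rim 0 None in bridge frame None
the job is handed in; nothing more can be done
None
```

I handed the job in at about 44 s of the 210 s. The tray is back under the shelf with all three cells inside, and the three empty torches lie flat in the grey bin. `close_job` gives no verdict.

- **Torches and cells:** I pulled the tray out by its fin, then tipped the yellow, blue and red torches over it in turn. The blue and red cells came out after two taps on the steel edge. The last wrist view before the push showed all three cells lying flat in the tray.
- **Yellow torch:** its cell dropped out before any tap, when the arm stopped during the tipping move. It landed in the tray. I tapped that torch on the edge once afterwards.
- **Tray position:** in the last top view its front wall was about 5 mm behind the shelf's front edge, and its fin was about 7 mm further in than at the start. The tray is straight, but the fin sits about 6 mm to the right of where it started. That is within the passage's side play.
- **Other checks:** the torches measured 142 x 45 mm, about 86 mm apart in the bin, and by eye the other items on the bench had not moved. The robot was clear of everything.
- **Disagreement:** the wrist camera placed things about 8–10 mm off from the top camera. I used the top camera, which fitted the arm's own readings and the known sizes.

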